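# Oil the terracotta dishes and nest them away

## Task

Pick up the oiling brush from its coaster, dip its bristles well down into the green oil pot, then dab the bristles on the inside floor of each terracotta dish on the counter, from the widest to the narrowest (two or three are out), and stand the brush upright on the coaster again. Then put the dishes away nested on the middle of the cork mat, the widest standing on the mat and each narrower one upright inside the next wider, setting them down rather than dropping them. Do not knock the other pantry things about or tip the oil pot.

Things in the scene. Friction and masses are not known exactly. Their poses are not given: they have to be found in the camera images.
- brush: round oiling brush, 150 mm tall, about 80 g, standing upright on its bristles on the coaster. Cream bristle head 42 mm tall, 34 mm wide at the tip; steel collar 29 mm wide up to 60 mm; wooden handle 22 mm wide above that, with a 25 mm wide knob from about 141 to 146 mm at the top. Origin: centre of the bristle tip (the underside), z up along the handle. Rigid.
- coaster: fixed round dark grey coaster, 100 mm in diameter, 8 mm thick. Origin: centre of its underside on the counter (its top is 8 mm above).
- oil_pot: open round green glass oil pot, 76 mm outside diameter, 55 mm tall, wall 5 mm, floor 6 mm thick, about 300 g, loose. Origin: centre of its underside, z up.
- dish_large: the widest of the terracotta dishes, an open round straight-sided pot 150 mm in outside diameter and 45 mm tall, wall 7 mm thick, floor 7 mm thick, about 400 g; may be absent. Origin: centre of its underside, z up along its axis.
- dish_medium: the middle one of the terracotta dishes, an open round straight-sided pot 108 mm in outside diameter and 65 mm tall, wall 7 mm thick, floor 7 mm thick, about 320 g; may be absent. Origin: centre of its underside, z up along its axis.
- dish_small: the narrowest of the terracotta dishes, an open round straight-sided pot 68 mm in outside diameter and 85 mm tall, wall 7 mm thick, floor 7 mm thick, about 200 g; may be absent. Origin: centre of its underside, z up along its axis.
- mat: fixed round cork mat, 170 mm in diameter, 5 mm thick, on which the nest of dishes must stand. Origin: centre of its underside on the counter (its top is 5 mm above).
- spice_jar: bystander: spice jar with a red cap, 44 mm wide, 70 mm tall, loose. Origin: centre of its underside.
- food_can: bystander: short can with a yellow label, 52 mm wide, 60 mm tall, loose. Origin: centre of its underside.
- preserve_jar: bystander: jar with a green cap, 54 mm wide, 75 mm tall, loose. Origin: centre of its underside.
- mug: bystander: blue mug, 80 mm wide and 90 mm tall with a handle at one side reaching about 70 mm from its centre, loose. Origin: centre of its underside.
- carton: bystander: orange carton, 90 x 55 mm and 70 mm tall, loose. Origin: centre of its underside.
Mind the look-alikes: they are no part of the job. Leave any purple look-alike of the oil_pot alone. Of the things shaped like the mat, the cork one is meant.

How it is judged:
On the way, in this order (a step that is already met when the one before it is completed fails the run):
1. the bristles are dipped into the oil pot, at least 25 mm below its rim (horizontal distance between brush and oil_pot below 0.03 m and z of brush in the frame of oil_pot below 0.03 m), for 0.2 s.
2. the bristle tip is on the inside floor of the widest dish (within 5.5 mm above it) (horizontal distance between brush and dish_large below 0.068 m and z of brush in the frame of dish_large between 0 and 0.0125 m), for 0.1 s.
3. the bristle tip is on the inside floor of the middle dish (within 5.5 mm above it) (horizontal distance between brush and dish_medium below 0.047 m and z of brush in the frame of dish_medium between 0 and 0.0125 m), for 0.1 s.
4. the bristle tip is on the inside floor of the narrowest dish (within 5.5 mm above it) (horizontal distance between brush and dish_small below 0.027 m and z of brush in the frame of dish_small between 0 and 0.0125 m), for 0.1 s.
5. the brush stands upright and released on its coaster, within 35 mm of its centre (horizontal distance between brush and coaster below 0.035 m and z of brush in the frame of coaster below 0.015 m and angle between brush's own z axis and vertical below 0.15 rad and linear speed of brush below 0.03 m/s and contact force between the fingers and brush below 0.1 N), for 0.3 s.
At the end, for the whole second after the job is handed in: All dishes present are upright (0.1 rad), at rest, nested on the mat, undersides under 30 mm up: widest within 35 mm of the mat centre, middle 50, narrowest 65 and 40 of the middle one. Brush upright, released, within 35 mm of the coaster centre; oil pot upright (all of step 5 and angle between oil_pot's own z axis and vertical below 0.2 rad and horizontal distance between dish_large and mat below 0.035 m and z of each of dish_large, dish_medium, dish_small in the frame of mat below 0.03 m and angle between each of dish_large, dish_medium, dish_small's own z axis and vertical below 0.1 rad and linear speed of each of dish_large, dish_medium, dish_small below 0.03 m/s and horizontal distance between dish_medium and mat below 0.05 m and horizontal distance between dish_small and mat below 0.065 m and horizontal distance between dish_medium and dish_small below 0.04 m); the robot touches nothing.
It fails at once if a bystander is moved more than 60 mm or tipped over (distance of any of spice_jar, food_can, preserve_jar, mug, carton from where it was at the start of the episode above 0.06 m or angle between any of spice_jar, food_can, preserve_jar, mug, carton's own z axis and vertical above 0.6 rad).
It fails at once if a dish is dropped from more than about 5 cm ((contact force between each of the arm, the fingers and dish_large below 0.05 N and height (world z) of dish_large above 0.045 m and linear speed of dish_large above 0.35 m/s) or (contact force between each of the arm, the fingers and dish_medium below 0.05 N and height (world z) of dish_medium above 0.045 m and linear speed of dish_medium above 0.35 m/s) or (contact force between each of the arm, the fingers and dish_small below 0.05 N and height (world z) of dish_small above 0.045 m and linear speed of dish_small above 0.35 m/s)).
It fails at once if the oil pot is tipped over (angle between oil_pot's own z axis and vertical above 0.6 rad).
Of dish_large, dish_medium, dish_small only 2 to 3 are there at a start; the rules pass over those that are not, and their reading is None.
At some moment in a run one of dish_large, dish_medium, dish_small, oil_pot may be knocked a few centimetres aside while the robot is not near it.
It also fails if it takes over 210 s, if anything falls off the work surface, if the arm or the gripper's body presses on something with over 40 N, if the wrist force passes 120 N, or if a joint passes its speed limit or range.

## Robot

A 7-joint arm with a two-finger parallel gripper is mounted at the origin on the work surface. World frame = base frame: x ahead of the robot, y to its left, z up, the work surface at z = 0. Lengths are in m, angles in rad, forces in N, time in s.
With the tool pointing down it reaches from about 0.425 to 0.875 m from the base axis. Payload 4.7 kg.
Tool frame: the origin (TCP) lies between the finger pads; the fingertips stand 22 mm ahead of it and the grasp point (between the pads) lies 3 mm ahead of it; z points along the fingers, y is the line along which they close (so a half turn about z gives the same grasp; the last joint's range is limited). The gripper opens to 87 mm and grips with 3 to 60 N. Pads are 19 mm wide; open, the fingers measure 117 mm over their backs; the gripper's body (75 mm by 190 mm) begins 51 mm behind the grasp point.
Start: joints at [1.17, 0.321, -0.07, 1.45, 0.023, 1.371, -0.057], TCP at [0.262, -0.595, 0.245] pointing down, gripper open.
Joint ranges: [-2.86, 2.86], [-0.3, 2.09], [-1.38, 1.24], [0.06, 2.45], [-1.56, 4.7], [0.09, 2.05], [-2.69, 2.69]. Speed limits (rad/s): [2.57, 2.57, 3.14, 3.14, 3.14, 3.14, 3.14].

## Interface

Orientations are given as a rotation vector (axis times angle).
In Python, from bench import ctrl gives the robot as it stands. The module is installed in compiled form; this text tells all that it offers.
- The arm moves only by the tool send_rows, never from a script. Its argument "motion" is a list of rows, each an object with "claw": the opening, from -1 (shut) to 1 (fully open); "slide": the shift along the tool's x, y, z in mm, a list of three; "delta_rot": the turn, a rotation vector about the tool's x, y, z in rad, a list of three. In form: [{"claw": claw, "slide": [x, y, z], "delta_rot": [ax, ay, az]}, ...]. A call has 1 to 5 rows; each row is the pose to reach, as a shift and turn from the pose commanded when the call began, along the tool's axes at that moment; what a row does not reach only later rows make up. A row lasts 1/10 s, in which the tool goes at most 50 mm and 8.59 degrees, less where a joint would pass 70% of its speed; a pose out of reach is approached as far as the arm can. A call with a gripper value outside its range is refused whole. The fingers move at their own pace and stop on an object; "grip_force" is the grip in N (left out, the last holds). Time passes only in rows, so rows that repeat a pose let the fingers close. It gives the time, the measured TCP pose, the force, the opening and the grip force at its end, in the units of the state.
- ctrl.get_state(): the state, without advancing time (a new reading comes with each control period).
- ctrl.get_image(name): name is "scene" or "top" or "wrist"; returns a dict with "color" (400x640x3 uint8, blue, green, red), "fx", "fy", "cx", "cy" (pixels), "pose" (4x4, takes a point from camera to world coordinates). Camera axes: x right, y down, z forward; pixel columns grow to the right and rows downward; lengths in m; the calibration is good to about 2 mm. A picture is of the moment at which its call begins. There is no depth.
- ctrl.close_job(): hands the job in; it is judged then, once.
The state is a dict: "time": time; "joint_positions": joint angles; "qd": joint speeds; "joint_torque": joint torques, N m; "position": TCP position; "tool_rot": TCP orientation; "ft_force": force on the tool from outside, world axes, zero at the start; "torque": the same for the moment, N m; "grip_width": opening from 0.0 (shut) to 1.0 (fully open); "grip_force": force on a finger pad.
Only numpy, scipy, OpenCV 4.12 (cv2) and the standard library are available. Lean on these libraries where they do the work, as an engineer would, in place of code of your own. Each camera call takes 0.05 s, during which the arm holds its last target. There are 200 camera calls.

## Working session

There is one attempt and no reset: what is moved stays moved. The work goes in short steps, Python scripts to look and compute and a tool call to move; the robot and the scene stay as the last step left them, time stands still between calls to the robot, and variables do not carry over. Pictures are saved under pics/ and viewed, at most 15 in all, crops included, and the job is handed in when it is done.

Besides the shell and the picture viewer there is one more tool, called after "Request:" as name(argument=value, ...) on one line, values as JSON. send_rows: Moves the arm, as the interface text tells. Its arguments: {"type":"object","properties":{"motion":{"type":"array","items":{"type":"object","properties":{"claw":{"type":"number"},"slide":{"type":"array","items":{"type":"number"}},"delta_rot":{"type":"array","items":{"type":"number"}}}}},"grip_force":{"type":"number"}},"required":["motion"]}

```bash
mkdir -p pics; python3 - <<'E'
from bench import ctrl
import cv2,pickle
d={}
for n in ["scene","top","wrist"]:
    im=ctrl.get_image(n); d[n]=im; cv2.imwrite(f"pics/{n}0.png",im["color"]); print(n,im["fx"],im["cx"],im["pose"].round(3).tolist())
pickle.dump(d,open("d0.pkl","wb"))
s=ctrl.get_state(); print(s)
E
```

```text
scene 504.5270160628805 312.9883287181965 [[0.762, 0.474, -0.441, 1.166], [0.647, -0.537, 0.541, -0.846], [0.019, -0.698, -0.716, 1.188], [0.0, 0.0, 0.0, 1.0]]
top 379.24201982043854 316.30241441801445 [[0.025, -0.992, 0.121, 0.365], [-1.0, -0.026, -0.007, 0.011], [0.01, -0.121, -0.993, 1.133], [0.0, 0.0, 0.0, 1.0]]
wrist 291.49480788071065 320.15649218567563 [[0.404, -0.882, -0.244, 0.328], [-0.915, -0.39, -0.105, -0.566], [-0.003, 0.266, -0.964, 0.384], [0.0, 0.0, 0.0, 1.0]]
{'time': 0.15, 'joint_positions': array([ 1.17011621,  0.32165052, -0.07006806,  1.45136271,  0.02258562,
        1.37076572, -0.05688615]), 'qd': array([-0.00102155, -0.00127732,  0.0015214 , -0.00447781, -0.0003296 ,
       -0.00224322,  0.00071475]), 'joint_torque': array([-4.87614216e-04, -4.91797543e+01, -4.04782500e-01, -3.12876928e+01,
       -6.38703676e-02,  4.04963305e-02,  1.05777026e-04]), 'position': array([ 0.26175253, -0.59457287,  0.24373012]), 'tool_rot': array([-3.07294338e+00, -6.46624917e-01,  5.65766767e-04]), 'ft_force': array([-0.91150217,  0.2994234 , -0.77412125]), 'torque': array([-0.00177219,  0.05112045, -0.04054917]), 'grip_force': 0.0, 'grip_width': 0.9984303648973347}
```

View pics/top0.png

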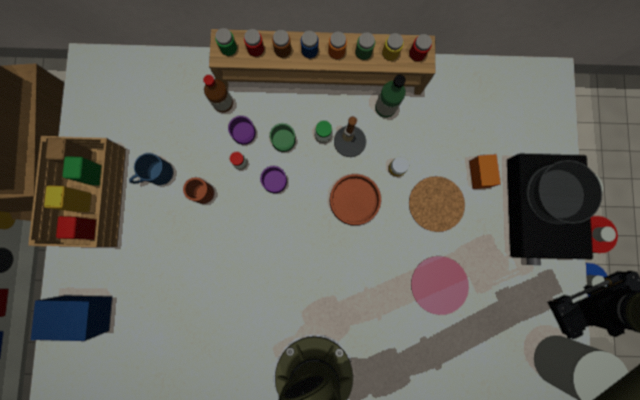

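View pics/scene0.png

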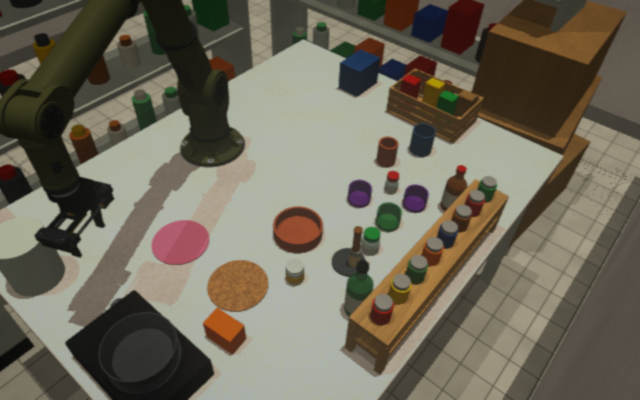

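The top view shows the wide dish (355,200), one narrow dish (198,190), green pot (283,137), brush on coaster (350,140), cork mat (437,203), a pink mat look-alike (440,285) and purple pots. The scene view agrees, and it puts the green-capped jar (371,239) right beside the brush.

```bash
cat > h.py <<'E'
import numpy as np,cv2,pickle
def cast(im,uv,z):
    uv=np.atleast_2d(uv).astype(float)
    d=np.c_[(uv[:,0]-im["cx"])/im["fx"],(uv[:,1]-im["cy"])/im["fy"],np.ones(len(uv))]@im["pose"][:3,:3].T
    o=im["pose"][:3,3]; return (o+d*((z-o[2])/d[:,2])[:,None])[:,:2]
def blobs(im,roi,lo,hi,amin=25):
    x0,y0,x1,y1=roi; hsv=cv2.cvtColor(im["color"],cv2.COLOR_BGR2HSV)
    m=np.zeros(hsv.shape[:2],np.uint8); m[y0:y1,x0:x1]=cv2.inRange(hsv,np.array(lo),np.array(hi))[y0:y1,x0:x1]
    m=cv2.morphologyEx(m,cv2.MORPH_CLOSE,np.ones((3,3)))
    c=cv2.findContours(m,cv2.RETR_EXTERNAL,cv2.CHAIN_APPROX_NONE)[0]
    return sorted([k[:,0] for k in c if cv2.contourArea(k)>amin],key=lambda k:-cv2.contourArea(k))
def circ(im,c,z):
    (x,y),r=cv2.minEnclosingCircle(cast(im,c,z).astype(np.float32)); return np.round([x,y,2*r],4)
E
python3 - <<'E'
from h import *
d=pickle.load(open("d0.pkl","rb"))
t,s=d["top"],d["scene"]
for n,im,p in [("large",t,(355,200)),("small",t,(198,185)),("pot",t,(283,130)),("mat",t,(437,203)),("coaster",t,(340,145)),("coaster",t,(360,148)),("handle",t,(351,125)),("jarcap",t,(323,128)),("s large",s,(298,235)),("s small",s,(388,155)),("s pot",s,(388,222)),("s mat",s,(238,285)),("s coaster",s,(340,262)),("s handle",s,(358,238)),("s brist",s,(361,266)),("bg",t,(300,250))]:
    print(n,cv2.cvtColor(im["color"],cv2.COLOR_BGR2HSV)[p[1],p[0]])
for n,roi,lo,hi,z in [("large",(320,165,390,235),(0,80,30),(14,255,255),.045),("small",(175,170,225,210),(0,80,30),(14,255,255),.085),("pot",(265,118,302,156),(40,60,20),(85,255,255),.055),("mat",(400,165,475,240),(8,60,60),(25,255,255),.005),("coaster",(330,115,372,162),(0,0,0),(180,90,110),.008)]:
    for c in blobs(t,roi,lo,hi): print(n,len(c),cv2.boundingRect(c),circ(t,c,z))
for n,roi,lo,hi,z in [("large",(265,200,330,255),(0,80,30),(14,255,255),.045),("small",(372,130,404,170),(0,80,30),(14,255,255),.085),("pot",(370,200,405,235),(40,60,20),(85,255,255),.055),("mat",(200,255,275,315),(8,60,60),(25,255,255),.005)]:
    for c in blobs(s,roi,lo,hi): print("S",n,cv2.boundingRect(c),circ(s,c,z))
a=cv2.resize(t["color"][100:220,170:410],None,fx=3.3,fy=3.3,interpolation=cv2.INTER_CUBIC)
b=cv2.resize(s["color"][130:290,270:430],(396,396),interpolation=cv2.INTER_CUBIC)
o=np.zeros((396,792+0,3),np.uint8);o=a[:396];cv2.imwrite("pics/a.png",cv2.convertScaleAbs(a,alpha=1.6)); cv2.imwrite("pics/b.png",cv2.convertScaleAbs(cv2.resize(s["color"][130:290,270:430],(600,600),interpolation=cv2.INTER_CUBIC),alpha=1.6))
E
```

```text
large [  9 170 120]
small [  9 183  60]
pot [ 64 100  92]
mat [ 15 138 113]
coaster [90  9 55]
coaster [75  9 58]
handle [ 13 176  45]
jarcap [ 66 165 105]
s large [  8 176 149]
s small [ 10 127  66]
s pot [ 61 121  82]
s mat [ 15 156 149]
s coaster [30 13 61]
s handle [ 13 121  57]
s brist [36 36 35]
bg [ 49  14 147]
large 144 (330, 174, 51, 51) [ 0.5062 -0.107   0.1504]
small 78 (183, 178, 31, 26) [0.5122 0.334  0.0886]
pot 74 (270, 124, 25, 28) [0.6812 0.1068 0.0838]
mat 155 (409, 176, 56, 56) [ 0.5037 -0.357   0.1688]
coaster 133 (330, 117, 37, 41) [ 0.7012 -0.0941  0.1259]
S large (273, 206, 50, 47) [ 0.5158 -0.12    0.18  ]
S small (377, 136, 21, 31) [0.5351 0.3042 0.1575]
S pot (370, 203, 32, 32) [0.6911 0.0723 0.1499]
S mat (207, 260, 62, 55) [ 0.5031 -0.3713  0.1986]
```

View pics/a.png

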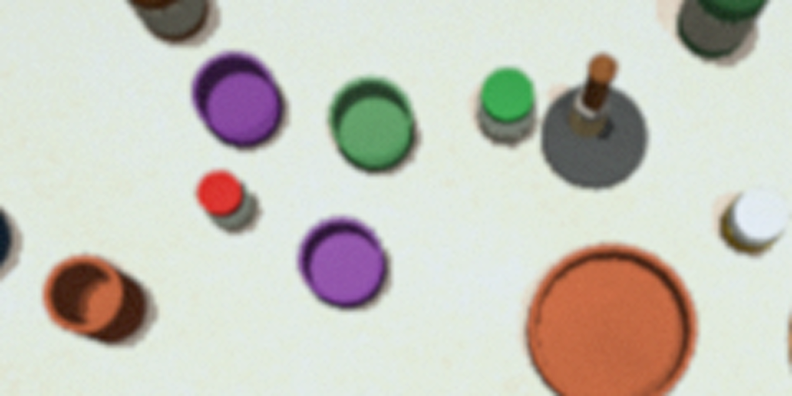

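View pics/b.png

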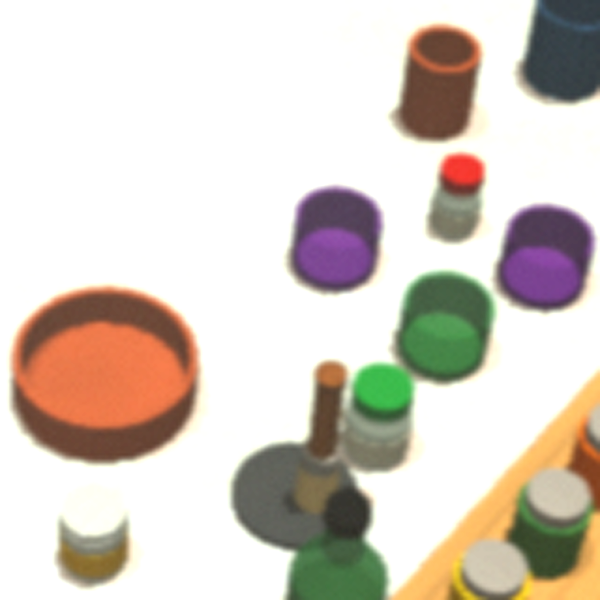

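The crops sharpen the key pixels. In the top view the knob is at (352.7,120.6), coaster (350,141.4), small rim (195.5,189.4) and pot rim (282.4,135.8). In the scene view the knob is at (358.3,229.5), small rim (388.4,142.8) and pot rim (389.3,211). There is no medium dish.

```bash
cat >> h.py <<'E'
from scipy.spatial.transform import Rotation as R
def plan(xyz,ydeg,rel=None):
    "slide (mm) and turn to TCP xyz, tool down, tool y along heading ydeg (mod 180)"
    from bench import ctrl
    s=ctrl.get_state(); R0=R.from_rotvec(s["tool_rot"]); best=None
    for a in (ydeg,ydeg+180):
        a=np.radians(a); y=np.array([np.cos(a),np.sin(a),0]); z=np.array([0,0,-1.]); x=np.cross(y,z)
        r=(R0.inv()*R.from_matrix(np.c_[x,y,z])).as_rotvec()
        if best is None or np.linalg.norm(r)<np.linalg.norm(best): best=r
    print("slide",(R0.inv().apply(np.array(xyz)-s["position"])*1000).round(1).tolist(),"rot",best.round(3).tolist())
def st():
    from bench import ctrl
    s=ctrl.get_state(); M=R.from_rotvec(s["tool_rot"]).as_matrix()
    print("t",round(s["time"],2),"p",s["position"].round(4),"yhead",np.degrees(np.arctan2(M[1,1],M[0,1])).round(1),"z",M[:,2].round(3),"q",s["joint_positions"].round(2),"F",s["ft_force"].round(1),"w",round(s["grip_width"]*87,1),"gf",round(s["grip_force"],1))
E
python3 - <<'E'
from h import *
d=pickle.load(open("d0.pkl","rb"));t,s=d["top"],d["scene"]
for n,a,b,z in [("knob",(352.7,120.6),(358.3,229.5),.156),("coaster",(350,141.4),(270+293/3.75,130+494/3.75),.008),("small",(195.5,189.4),(388.4,142.8),.085),("pot",(282.4,135.8),(389.3,211),.055),("large",(355.5,199.5),(298,226),.045),("jarcap",(170+508/3.3,100+95/3.3),(270+383/3.75,130+387/3.75),.075),("mat",(437,203.5),(238,286),.005),("can",(170+757/3.3,100+218/3.3),(270+93/3.75,130+505/3.75),.06),("bottlebase",(170+713/3.3,100+40/3.3),(270+338/3.75,130+580/3.75),.05),("spice",(170+220/3.3,100+193/3.3),(270+461/3.75,130+172/3.75),.07)]:
    print(n,cast(t,a,z)[0].round(4),cast(s,b,z)[0].round(4))
st(); plan((.60,-.3,.30),90)
E
```

```text
knob [ 0.7018 -0.0868] [ 0.7063 -0.0855]
coaster [ 0.687  -0.0943] [ 0.6914 -0.0941]
small [0.5156 0.3416] [0.5201 0.3452]
pot [0.6848 0.108 ] [0.6882 0.1108]
large [ 0.5041 -0.1092] [ 0.5132 -0.1116]
jarcap [ 0.703  -0.0124] [ 0.7085 -0.0107]
mat [ 0.5036 -0.3588] [ 0.5106 -0.3596]
can [ 0.6029 -0.2333] [ 0.6079 -0.2317]
bottlebase [ 0.7672 -0.1961] [ 0.7792 -0.1601]
spice [0.6101 0.2348] [0.6164 0.2335]
t 0.15 p [ 0.2618 -0.5946  0.2437] yhead -66.2 z [-0.001  0.001 -1.   ] q [ 1.17  0.32 -0.07  1.45  0.02  1.37 -0.06] F [-0.9  0.3 -0.8] w 86.9 gf 0.0
slide [428.3, -133.4, -56.1] rot [-0.001, 0.0, 0.415]
```

```bash
python3 -c "
from h import *
plan((.5,-.32,.28),-33)"
```

```text
slide [328.7, -155.3, -36.1] rot [-0.001, -0.0, -0.58]
```

Request:
send_rows(motion=[{"claw":1,"slide":[65,-31,-36],"delta_rot":[0,0,-0.12]},{"claw":1,"slide":[100,-47,-36],"delta_rot":[0,0,-0.23]},{"claw":1,"slide":[140,-65,-36],"delta_rot":[0,0,-0.35]},{"claw":1,"slide":[180,-85,-36],"delta_rot":[0,0,-0.46]},{"claw":1,"slide":[220,-104,-36],"delta_rot":[0,0,-0.58]}], grip_force=30)

```text
time: 0.65
position: [0.4224, -0.4093, 0.2807]
tool_rot: [2.757, 1.505, -0.0]
ft_force: [0.5, -0.9, 0.6]
grip_width: 0.997
grip_force: 0.0
```

```bash
python3 -c "
from h import *
st();plan((.69,-.088,.28),0)"
```

```text
t 0.65 p [ 0.4224 -0.4093  0.2807] yhead -32.7 z [ 0. -0. -1.] q [ 0.96  0.19 -0.28  1.55  0.05  1.41  0.11] F [ 0.5 -0.9  0.6] w 86.7 gf 0.0
slide [415.0, 51.4, 0.6] rot [0.0, 0.0, -0.571]
```

Request:
send_rows(motion=[{"claw":1,"slide":[45,6,0],"delta_rot":[0,0,-0.12]},{"claw":1,"slide":[90,12,0],"delta_rot":[0,0,-0.24]},{"claw":1,"slide":[135,17,0],"delta_rot":[0,0,-0.36]},{"claw":1,"slide":[180,23,0],"delta_rot":[0,0,-0.48]},{"claw":1,"slide":[225,28,0],"delta_rot":[0,0,-0.57]}])

```text
time: 1.15
position: [0.5682, -0.2362, 0.2804]
tool_rot: [-2.224, -2.219, 0.0]
ft_force: [0.1, -0.0, -0.2]
grip_width: 1.001
grip_force: 0.0
```

```bash
python3 -c "
from h import *
st();plan((.67,-.088,.28),0)"
```

```text
t 1.15 p [ 0.5682 -0.2362  0.2804] yhead -0.1 z [-0. -0. -1.] q [ 0.73  0.27 -0.47  1.48  0.12  1.43  0.26] F [ 0.1 -0.  -0.2] w 87.1 gf 0.0
slide [148.4, 101.5, 0.3] rot [-0.0, 0.0, -0.002]
```

Request:
send_rows(motion=[{"claw":1,"slide":[37,34,0],"delta_rot":[0,0,0]},{"claw":1,"slide":[75,68,0],"delta_rot":[0,0,0]},{"claw":1,"slide":[112,102,0],"delta_rot":[0,0,0]},{"claw":1,"slide":[149,136,0],"delta_rot":[0,0,0]},{"claw":1,"slide":[149,136,0],"delta_rot":[0,0,0]}])

```text
time: 1.65
position: [0.7067, -0.0796, 0.2784]
tool_rot: [-2.212, -2.223, -0.007]
ft_force: [-0.2, 0.4, -0.3]
grip_width: 0.999
grip_force: 0.0
```

```bash
python3 -c "
from h import *
from bench import ctrl
st();im=ctrl.get_image('wrist');pickle.dump(im,open('w1.pkl','wb'));cv2.imwrite('pics/w1.png',im['color']);print(im['pose'].round(3))"
```

```text
t 1.65 p [ 0.7067 -0.0796  0.2784] yhead 0.3 z [-0.001  0.007 -1.   ] q [ 0.42  0.49 -0.53  1.2   0.23  1.51 -0.06] F [-0.2  0.4 -0.3] w 86.9 gf 0.0
[[ 1.     0.006  0.001  0.707]
 [ 0.006 -0.966 -0.258 -0.008]
 [-0.001  0.258 -0.966  0.419]
 [ 0.     0.     0.     1.   ]]
```

View pics/w1.png

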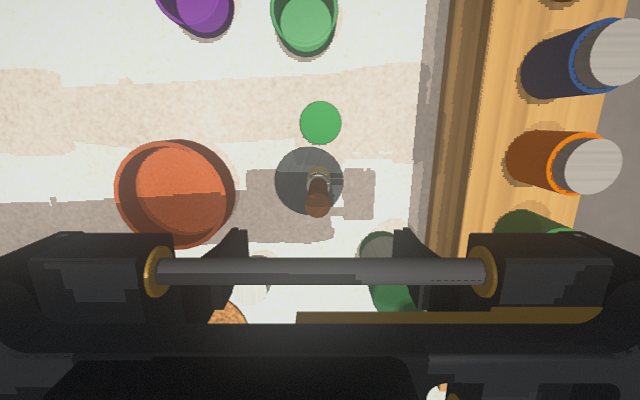

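Wrist view: knob at about (317,206), coaster disc around (308,180), jar cap at (320,123).

```bash
python3 -c "
from h import *
im=pickle.load(open('w1.pkl','rb'))
print(cast(im,(317,207),.156),cast(im,(308,181),.008),cast(im,(320,123),.075));st()
# head of handle: brown mask
for c in blobs(im,(295,165,345,225),(3,80,30),(20,255,255)): print(cv2.boundingRect(c))
plan((.705,-.087,.24),0)"
```

```text
[[ 0.70386016 -0.08605067]] [[ 0.68931687 -0.09079503]] [[ 0.70613904 -0.00984381]]
t 1.7 p [ 0.7055 -0.0836  0.2787] yhead 0.1 z [-0.002  0.004 -1.   ] q [ 0.43  0.49 -0.52  1.2   0.23  1.51 -0.06] F [-1.1 -0.6  1. ] w 87.0 gf 0.0
(305, 185, 25, 33)
slide [-3.6, -0.4, 38.6] rot [-0.002, -0.004, 0.002]
```

Request:
send_rows(motion=[{"claw":1,"slide":[0,0,30],"delta_rot":[0,0,0]},{"claw":1,"slide":[0,0,60],"delta_rot":[0,0,0]},{"claw":1,"slide":[0,0,60],"delta_rot":[0,0,0]},{"claw":1,"slide":[0,0,60],"delta_rot":[0,0,0]}])

```text
time: 2.1
position: [0.7036, -0.091, 0.2206]
tool_rot: [-2.23, -2.213, 0.002]
ft_force: [0.4, -0.7, 0.6]
grip_width: 1.003
grip_force: 0.0
```

```bash
python3 -c "
from h import *
st();plan((.704,-.086,.126),0)"
```

```text
t 2.1 p [ 0.7036 -0.091   0.2206] yhead -0.4 z [-0.001 -0.001 -1.   ] q [ 0.44  0.51 -0.51  1.3   0.25  1.4  -0.07] F [ 0.4 -0.7  0.6] w 87.2 gf 0.0
slide [5.1, 0.5, 94.6] rot [-0.001, 0.001, -0.008]
```

Request:
send_rows(motion=[{"claw":1,"slide":[0,0,35],"delta_rot":[0,0,0]},{"claw":1,"slide":[0,0,70],"delta_rot":[0,0,0]},{"claw":1,"slide":[0,0,94],"delta_rot":[0,0,0]},{"claw":1,"slide":[0,0,94],"delta_rot":[0,0,0]},{"claw":1,"slide":[0,0,94],"delta_rot":[0,0,0]}])

```text
time: 2.6
position: [0.7053, -0.09, 0.1288]
tool_rot: [2.227, 2.212, 0.002]
ft_force: [-0.5, 0.1, 0.4]
grip_width: 1.0
grip_force: 0.0
```

```bash
python3 -c "
from h import *
st();plan((.704,-.086,.126),0)"
```

```text
t 2.6 p [ 0.7053 -0.09    0.1288] yhead -0.4 z [ 0.003 -0.    -1.   ] q [ 0.44  0.57 -0.5   1.4   0.28  1.24 -0.09] F [-0.5  0.1  0.4] w 87.0 gf 0.0
slide [4.0, -1.3, 2.8] rot [0.003, 0.0, -0.007]
```

Request:
send_rows(motion=[{"claw":1,"slide":[3,-1,2],"delta_rot":[0,0,0]},{"claw":-1,"slide":[3,-1,2],"delta_rot":[0,0,0]},{"claw":-1,"slide":[3,-1,2],"delta_rot":[0,0,0]},{"claw":-1,"slide":[3,-1,2],"delta_rot":[0,0,0]},{"claw":-1,"slide":[3,-1,2],"delta_rot":[0,0,0]}], grip_force=30)

```text
time: 3.1
position: [0.7034, -0.0865, 0.1249]
tool_rot: [2.228, 2.214, 0.0]
ft_force: [-0.3, -0.8, -0.5]
grip_width: 0.725
grip_force: 0.0
```

Request:
send_rows(motion=[{"claw":-1,"slide":[0,0,0],"delta_rot":[0,0,0]},{"claw":-1,"slide":[0,0,0],"delta_rot":[0,0,0]},{"claw":-1,"slide":[0,0,0],"delta_rot":[0,0,0]}])

```text
time: 3.4
position: [0.7033, -0.0864, 0.1244]
tool_rot: [-2.228, -2.215, 0.0]
ft_force: [1.0, -0.2, -0.2]
grip_width: 0.445
grip_force: 0.0
```

```bash
python3 -c "
from h import *
st()"
```

```text
t 3.4 p [ 0.7033 -0.0864  0.1244] yhead -0.3 z [-0. -0. -1.] q [ 0.43  0.57 -0.5   1.41  0.28  1.23 -0.1 ] F [ 1.  -0.2 -0.2] w 38.7 gf 0.0
```

Fingers close at about 80 mm/s, so I'll keep closing and then lift.

Request:
send_rows(motion=[{"claw":-1,"slide":[0,0,0],"delta_rot":[0,0,0]},{"claw":-1,"slide":[0,0,0],"delta_rot":[0,0,0]},{"claw":-1,"slide":[0,0,0],"delta_rot":[0,0,0]},{"claw":-1,"slide":[0,0,0],"delta_rot":[0,0,0]},{"claw":-1,"slide":[0,0,0],"delta_rot":[0,0,0]}])

```text
time: 3.9
position: [0.7033, -0.0864, 0.1245]
tool_rot: [2.228, 2.215, -0.0]
ft_force: [0.4, -0.5, -0.2]
grip_width: 0.261
grip_force: 30.0
```

Request:
send_rows(motion=[{"claw":-1,"slide":[0,0,-20],"delta_rot":[0,0,0]},{"claw":-1,"slide":[0,0,-45],"delta_rot":[0,0,0]},{"claw":-1,"slide":[0,0,-75],"delta_rot":[0,0,0]},{"claw":-1,"slide":[0,0,-100],"delta_rot":[0,0,0]},{"claw":-1,"slide":[0,0,-110],"delta_rot":[0,0,0]}])

```text
time: 4.4
position: [0.7044, -0.0862, 0.2377]
tool_rot: [2.226, 2.212, 0.004]
ft_force: [0.4, -0.2, 0.2]
grip_width: 0.263
grip_force: 30.0
```

```bash
python3 - <<'E'
from h import *
from bench import ctrl
st()
t=ctrl.get_image('top');s=ctrl.get_image('scene');pickle.dump((t,s),open('d1.pkl','wb'))
for n,roi,lo,hi,z in [("large",(320,165,390,235),(0,80,30),(14,255,255),.045),("small",(160,150,245,230),(0,80,30),(14,255,255),.085),("pot",(255,108,310,166),(40,60,20),(85,255,255),.055)]:
    for c in blobs(t,roi,lo,hi): print(n,cv2.boundingRect(c),circ(t,c,z))
plan((.687,.109,.235),0)
cv2.imwrite('pics/s1.png',cv2.resize(s["color"][120:300,250:430],(540,540)))
E
```

```text
t 4.4 p [ 0.7044 -0.0862  0.2377] yhead -0.3 z [ 0.004 -0.    -1.   ] q [ 0.44  0.5  -0.52  1.28  0.24  1.42 -0.07] F [ 0.4 -0.2  0.2] w 22.9 gf 30.0
large (330, 174, 41, 51) [ 0.5067 -0.1075  0.1516]
small (183, 177, 31, 27) [0.5122 0.334  0.0886]
small (230, 152, 14, 14) [0.6072 0.2333 0.0406]
pot (270, 124, 25, 28) [0.6812 0.1067 0.0838]
slide [195.2, -18.2, 0.9] rot [0.003, 0.0, -0.006]
```

View pics/s1.png

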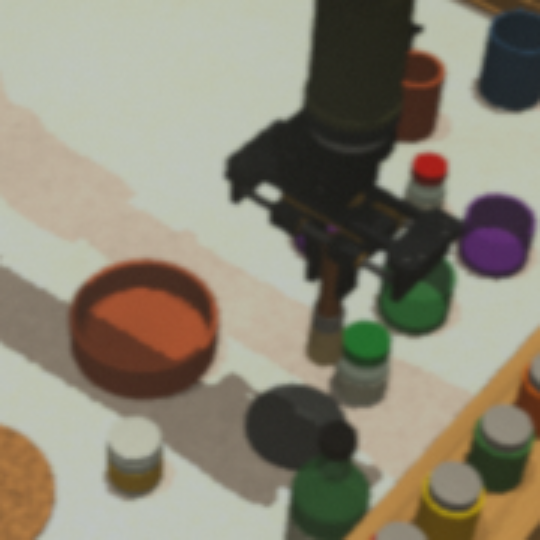

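The brush is held clear of the coaster, around (325,340) in this crop, and nothing else has shifted. Next, move over the pot.

Request:
send_rows(motion=[{"claw":-1,"slide":[35,-3,0],"delta_rot":[0,0,0]},{"claw":-1,"slide":[80,-7,0],"delta_rot":[0,0,0]},{"claw":-1,"slide":[125,-12,0],"delta_rot":[0,0,0]},{"claw":-1,"slide":[165,-16,0],"delta_rot":[0,0,0]},{"claw":-1,"slide":[195,-18,0],"delta_rot":[0,0,0]}])

```text
time: 5.0
position: [0.6846, 0.1124, 0.2322]
tool_rot: [-2.222, -2.216, 0.003]
ft_force: [0.7, 0.6, 0.4]
grip_width: 0.26
grip_force: 30.0
```

Request:
send_rows(motion=[{"claw":-1,"slide":[0,0,0],"delta_rot":[0,0,0]},{"claw":-1,"slide":[0,0,0],"delta_rot":[0,0,0]},{"claw":-1,"slide":[0,0,0],"delta_rot":[0,0,0]}])

```text
time: 5.3
position: [0.6864, 0.1066, 0.2329]
tool_rot: [-2.23, -2.212, 0.004]
ft_force: [-0.2, -1.0, -1.1]
grip_width: 0.261
grip_force: 30.0
```

```bash
python3 -c "
from h import *
st();plan((.686,.109,.133),0)"
```

```text
t 5.3 p [0.6864 0.1066 0.2329] yhead -0.5 z [-0.002 -0.002 -1.   ] q [ 0.21  0.48 -0.57  1.32  0.26  1.41 -0.36] F [-0.2 -1.  -1.1] w 22.7 gf 30.0
slide [2.6, -0.2, 99.9] rot [-0.002, 0.002, -0.008]
```

Request:
send_rows(motion=[{"claw":-1,"slide":[1,0,30],"delta_rot":[0,0,0]},{"claw":-1,"slide":[1,0,60],"delta_rot":[0,0,0]},{"claw":-1,"slide":[1,0,85],"delta_rot":[0,0,0]},{"claw":-1,"slide":[1,0,100],"delta_rot":[0,0,0]},{"claw":-1,"slide":[1,0,100],"delta_rot":[0,0,0]}])

```text
time: 5.8
position: [0.6852, 0.1074, 0.1314]
tool_rot: [-2.229, -2.211, 0.007]
ft_force: [0.4, -0.1, -0.3]
grip_width: 0.263
grip_force: 30.0
```

Request:
send_rows(motion=[{"claw":-1,"slide":[0,0,0],"delta_rot":[0,0,0]},{"claw":-1,"slide":[0,0,0],"delta_rot":[0,0,0]},{"claw":-1,"slide":[0,0,0],"delta_rot":[0,0,0]},{"claw":-1,"slide":[0,0,0],"delta_rot":[0,0,0]}])

```text
time: 6.2
position: [0.687, 0.1098, 0.1357]
tool_rot: [2.227, 2.214, 0.002]
ft_force: [0.0, 0.2, -0.8]
grip_width: 0.263
grip_force: 30.0
```

```bash
python3 -c "
from h import *
from bench import ctrl
st()
t=ctrl.get_image('scene');cv2.imwrite('pics/s2.png',cv2.resize(t['color'][120:300,250:430],(540,540)))"
```

```text
t 6.2 p [0.687  0.1098 0.1357] yhead -0.3 z [ 0.002  0.    -1.   ] q [ 0.2   0.54 -0.56  1.44  0.29  1.24 -0.39] F [ 0.   0.2 -0.8] w 22.9 gf 30.0
```

View pics/s2.png

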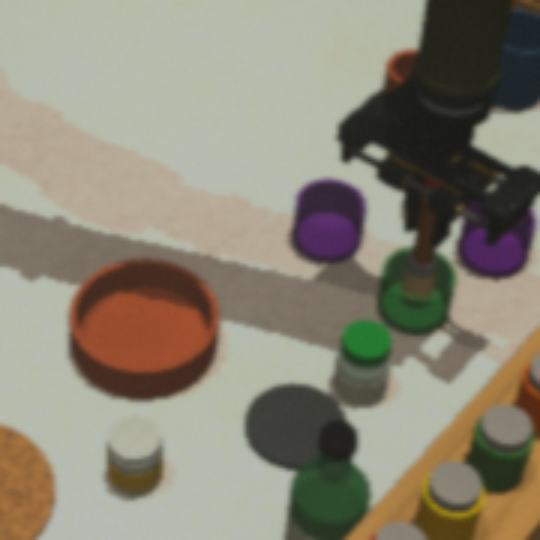

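The bristles are down inside the green pot, near (418,285) in the crop, with the tip about 19 mm above the pot base. Lift, then re-check the dishes.

Request:
send_rows(motion=[{"claw":-1,"slide":[0,0,-20],"delta_rot":[0,0,0]},{"claw":-1,"slide":[0,0,-45],"delta_rot":[0,0,0]},{"claw":-1,"slide":[0,0,-75],"delta_rot":[0,0,0]},{"claw":-1,"slide":[0,0,-95],"delta_rot":[0,0,0]},{"claw":-1,"slide":[0,0,-100],"delta_rot":[0,0,0]}])

```text
time: 6.75
position: [0.6878, 0.1104, 0.2382]
tool_rot: [2.226, 2.213, 0.007]
ft_force: [0.7, -0.0, -0.4]
grip_width: 0.26
grip_force: 30.0
```

```bash
cat > look.py <<'E'
from h import *
from bench import ctrl
def look():
    st(); t=ctrl.get_image('top')
    for n,roi,lo,hi,z in [("large",(300,145,410,255),(0,80,30),(14,255,255),.045),("small",(160,165,245,230),(0,80,30),(14,255,255),.085),("pot",(255,108,310,166),(40,60,20),(85,255,255),.055)]:
        for c in blobs(t,roi,lo,hi,60)[:2]: print(n,cv2.boundingRect(c),circ(t,c,z))
    return t
E
python3 -c "
from look import *
look();plan((.508,-.108,.233),0)"
```

```text
t 6.75 p [0.6878 0.1104 0.2382] yhead -0.3 z [ 0.005  0.001 -1.   ] q [ 0.2   0.48 -0.58  1.32  0.26  1.41 -0.37] F [ 0.7 -0.  -0.4] w 22.6 gf 30.0
large (338, 174, 43, 52) [ 0.5052 -0.1082  0.1501]
small (183, 177, 31, 27) [0.5122 0.334  0.0886]
slide [-219.2, -178.2, 3.3] rot [0.004, -0.001, -0.006]
```

Request:
send_rows(motion=[{"claw":-1,"slide":[-30,-25,0],"delta_rot":[0,0,0]},{"claw":-1,"slide":[-65,-53,0],"delta_rot":[0,0,0]},{"claw":-1,"slide":[-100,-82,0],"delta_rot":[0,0,0]},{"claw":-1,"slide":[-135,-110,0],"delta_rot":[0,0,0]},{"claw":-1,"slide":[-170,-138,0],"delta_rot":[0,0,0]}])

```text
time: 7.3
position: [0.5453, -0.0609, 0.2329]
tool_rot: [-2.227, -2.213, 0.002]
ft_force: [0.2, -1.3, -0.4]
grip_width: 0.26
grip_force: 30.0
```

Request:
send_rows(motion=[{"claw":-1,"slide":[-28,-22,0],"delta_rot":[0,0,0]},{"claw":-1,"slide":[-45,-36,0],"delta_rot":[0,0,0]},{"claw":-1,"slide":[-45,-36,0],"delta_rot":[0,0,0]},{"claw":-1,"slide":[-45,-36,0],"delta_rot":[0,0,0]}])

```text
time: 7.7
position: [0.5108, -0.1041, 0.2337]
tool_rot: [-2.228, -2.213, 0.0]
ft_force: [-0.1, -0.3, -1.5]
grip_width: 0.257
grip_force: 30.0
```

```bash
python3 -c "
from h import *
st();plan((.508,-.108,.127),0)"
```

```text
t 7.7 p [ 0.5108 -0.1041  0.2337] yhead -0.4 z [-0.001  0.001 -1.   ] q [ 0.64  0.08 -0.51  1.77  0.04  1.31  0.11] F [-0.1 -0.3 -1.5] w 22.4 gf 30.0
slide [-3.9, -2.6, 106.7] rot [-0.001, -0.001, -0.007]
```

Request:
send_rows(motion=[{"claw":-1,"slide":[0,0,35],"delta_rot":[0,0,0]},{"claw":-1,"slide":[0,0,70],"delta_rot":[0,0,0]},{"claw":-1,"slide":[0,0,95],"delta_rot":[0,0,0]},{"claw":-1,"slide":[0,0,105],"delta_rot":[0,0,0]},{"claw":-1,"slide":[0,0,105],"delta_rot":[0,0,0]}])

```text
time: 8.2
position: [0.5107, -0.1027, 0.1279]
tool_rot: [-2.223, -2.215, 0.001]
ft_force: [-0.1, 0.2, -0.6]
grip_width: 0.26
grip_force: 30.0
```

Request:
send_rows(motion=[{"claw":-1,"slide":[0,0,1],"delta_rot":[0,0,0]},{"claw":-1,"slide":[0,0,2],"delta_rot":[0,0,0]},{"claw":-1,"slide":[0,0,3],"delta_rot":[0,0,0]},{"claw":-1,"slide":[0,0,4],"delta_rot":[0,0,0]},{"claw":-1,"slide":[0,0,4],"delta_rot":[0,0,0]}])

```text
time: 8.7
position: [0.5113, -0.1044, 0.1258]
tool_rot: [2.228, 2.214, 0.0]
ft_force: [0.4, 0.9, 0.3]
grip_width: 0.26
grip_force: 30.0
```

Request:
send_rows(motion=[{"claw":-1,"slide":[0,0,1],"delta_rot":[0,0,0]},{"claw":-1,"slide":[0,0,2],"delta_rot":[0,0,0]},{"claw":-1,"slide":[0,0,2.5],"delta_rot":[0,0,0]},{"claw":-1,"slide":[0,0,2.5],"delta_rot":[0,0,0]},{"claw":-1,"slide":[0,0,2.5],"delta_rot":[0,0,0]}])

```text
time: 9.2
position: [0.5115, -0.1043, 0.1233]
tool_rot: [2.228, 2.214, 0.0]
ft_force: [-0.1, 0.2, 1.7]
grip_width: 0.261
grip_force: 30.0
```

Contact on the floor of the large dish. Lift and go to the small dish.

Request:
send_rows(motion=[{"claw":-1,"slide":[0,0,-20],"delta_rot":[0,0,0]},{"claw":-1,"slide":[0,0,-50],"delta_rot":[0,0,0]},{"claw":-1,"slide":[0,0,-85],"delta_rot":[0,0,0]},{"claw":-1,"slide":[0,0,-115],"delta_rot":[0,0,0]},{"claw":-1,"slide":[0,0,-125],"delta_rot":[0,0,0]}])

```text
time: 9.7
position: [0.5126, -0.1044, 0.2511]
tool_rot: [2.225, 2.212, 0.003]
ft_force: [-0.0, 0.8, -0.7]
grip_width: 0.26
grip_force: 30.0
```

Request:
send_rows(motion=[{"claw":-1,"slide":[35,0,0],"delta_rot":[0,0,0]},{"claw":-1,"slide":[80,0,0],"delta_rot":[0,0,0]},{"claw":-1,"slide":[125,0,0],"delta_rot":[0,0,0]},{"claw":-1,"slide":[170,0,0],"delta_rot":[0,0,0]},{"claw":-1,"slide":[215,0,0],"delta_rot":[0,0,0]}])

```text
time: 10.2
position: [0.5116, 0.1122, 0.2468]
tool_rot: [-2.228, -2.214, 0.002]
ft_force: [0.7, -0.2, -1.5]
grip_width: 0.259
grip_force: 30.0
```

```bash
python3 -c "
from h import *
from bench import ctrl
st();plan((.518,.343,.25),0)
im=ctrl.get_image('wrist');pickle.dump(im,open('w2.pkl','wb'));cv2.imwrite('pics/w2.png',im['color'])
for c in blobs(im,(0,0,640,400),(0,100,40),(14,255,255),200): print(cv2.boundingRect(c),circ(im,c,.085))"
```

```text
t 10.2 p [0.5116 0.1122 0.2468] yhead -0.4 z [-0.001 -0.001 -1.   ] q [ 0.4   0.09 -0.7   1.74  0.06  1.33 -0.32] F [ 0.7 -0.2 -1.5] w 22.6 gf 30.0
slide [230.9, 4.9, -3.3] rot [-0.001, 0.001, -0.006]
(285, 285, 72, 27) [ 0.5112 -0.0314  0.0866]
(400, 41, 40, 44) [0.6071 0.2359 0.0382]
(605, 0, 35, 22) [0.7877 0.2793 0.0385]
(300, 232, 41, 25) [0.511  0.0451 0.0503]
```

View pics/w2.png

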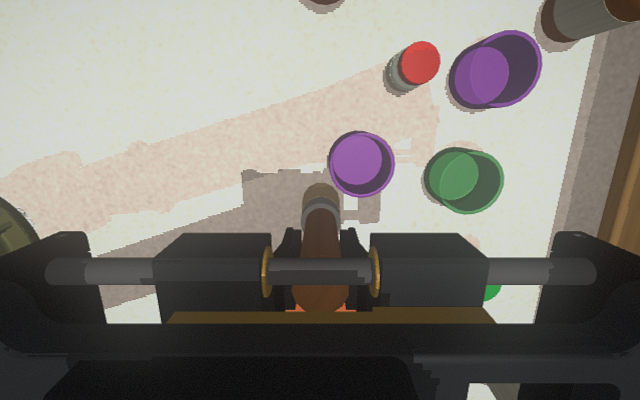

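The wrist view shows the small dish base just entering at the top edge (322,5). The pots and spice jar are in place. Move nearer and measure its rim.

Request:
send_rows(motion=[{"claw":-1,"slide":[35,1,0],"delta_rot":[0,0,0]},{"claw":-1,"slide":[75,2,0],"delta_rot":[0,0,0]},{"claw":-1,"slide":[110,3,0],"delta_rot":[0,0,0]},{"claw":-1,"slide":[140,4,0],"delta_rot":[0,0,0]},{"claw":-1,"slide":[140,4,0],"delta_rot":[0,0,0]}])

```text
time: 10.75
position: [0.5152, 0.2559, 0.2468]
tool_rot: [-2.216, -2.22, -0.001]
ft_force: [0.3, 1.3, -0.2]
grip_width: 0.259
grip_force: 30.0
```

```bash
python3 -c "
from h import *
from bench import ctrl
st();plan((.518,.343,.25),0)
im=ctrl.get_image('wrist');pickle.dump(im,open('w3.pkl','wb'));cv2.imwrite('pics/w3.png',im['color'])
for c in blobs(im,(200,0,450,230),(0,100,40),(14,255,255),200): print(cv2.boundingRect(c),circ(im,c,.085))"
```

```text
t 10.75 p [0.5152 0.2559 0.2468] yhead 0.1 z [-0.003  0.003 -1.   ] q [ 0.18  0.24 -0.8   1.62  0.17  1.36 -0.64] F [ 0.3  1.3 -0.2] w 22.5 gf 30.0
slide [87.1, 3.0, -3.0] rot [-0.003, -0.003, 0.002]
(290, 65, 68, 71) [0.5179 0.3459 0.0671]
(387, 184, 37, 35) [0.6059 0.2441 0.0413]
```

View pics/w3.png

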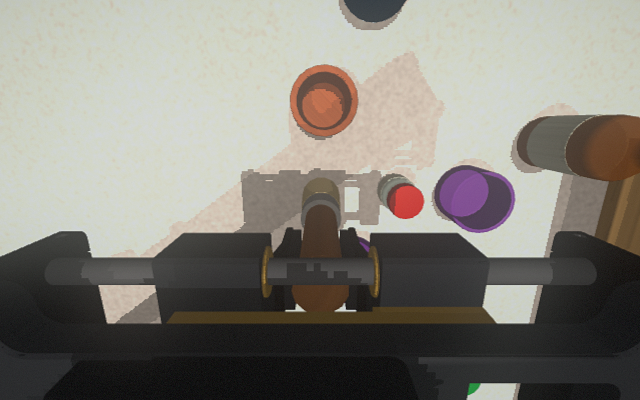

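The rim at (324,101) measures 67 mm across with its centre at (0.518,0.345), which fits the narrow dish.

Request:
send_rows(motion=[{"claw":-1,"slide":[30,1,0],"delta_rot":[0,0,0]},{"claw":-1,"slide":[60,2,0],"delta_rot":[0,0,0]},{"claw":-1,"slide":[88,3,0],"delta_rot":[0,0,0]},{"claw":-1,"slide":[88,3,0],"delta_rot":[0,0,0]},{"claw":-1,"slide":[88,3,0],"delta_rot":[0,0,0]}])

```text
time: 11.3
position: [0.5209, 0.3374, 0.2469]
tool_rot: [2.228, 2.214, -0.004]
ft_force: [0.5, 0.3, -0.9]
grip_width: 0.26
grip_force: 30.0
```

Request:
send_rows(motion=[{"claw":-1,"slide":[0,0,10],"delta_rot":[0,0,0]},{"claw":-1,"slide":[0,0,20],"delta_rot":[0,0,0]},{"claw":-1,"slide":[0,0,20],"delta_rot":[0,0,0]},{"claw":-1,"slide":[0,0,20],"delta_rot":[0,0,0]}])

```text
time: 11.7
position: [0.5209, 0.3376, 0.2274]
tool_rot: [2.229, 2.214, -0.002]
ft_force: [-0.3, -0.7, 0.3]
grip_width: 0.263
grip_force: 30.0
```

```bash
python3 -c "
from h import *
st();plan((.518,.3445,.1245),0)
from bench import ctrl
im=ctrl.get_image('wrist')
for c in blobs(im,(200,0,450,235),(0,100,40),(14,255,255),200): print(cv2.boundingRect(c),circ(im,c,.085))"
```

```text
t 11.7 p [0.5209 0.3376 0.2274] yhead -0.4 z [-0.001 -0.001 -1.   ] q [ 0.02  0.37 -0.81  1.53  0.27  1.36 -0.82] F [-0.3 -0.7  0.3] w 22.8 gf 30.0
slide [6.9, -2.9, 102.9] rot [-0.001, 0.001, -0.007]
(284, 152, 67, 61) [0.518  0.3468 0.0671]
(304, 208, 33, 27) [0.5206 0.3042 0.0385]
```

Request:
send_rows(motion=[{"claw":-1,"slide":[8,-3,0],"delta_rot":[0,0,0]},{"claw":-1,"slide":[8,-3,5],"delta_rot":[0,0,0]},{"claw":-1,"slide":[8,-3,10],"delta_rot":[0,0,0]},{"claw":-1,"slide":[8,-3,10],"delta_rot":[0,0,0]},{"claw":-1,"slide":[8,-3,10],"delta_rot":[0,0,0]}])

```text
time: 12.25
position: [0.5179, 0.3465, 0.2177]
tool_rot: [2.228, 2.215, -0.001]
ft_force: [0.0, -0.1, 0.3]
grip_width: 0.261
grip_force: 30.0
```

```bash
python3 -c "
from h import *
st();plan((.518,.3455,.1245),0)
from bench import ctrl
o=[]
for n,(a,b,c,d) in [('wrist',(120,240,240,400)),('top',(165,225,165,245)),('scene',(100,180,350,430))]:
    im=ctrl.get_image(n); o.append(cv2.resize(im['color'][a:b,c:d],(266,400 if 0 else 300)))
cv2.imwrite('pics/m.png',np.hstack(o))"
```

```text
t 12.25 p [0.5179 0.3465 0.2177] yhead -0.4 z [-0.    -0.001 -1.   ] q [ 0.    0.38 -0.81  1.54  0.28  1.34 -0.84] F [ 0.  -0.1  0.3] w 22.7 gf 30.0
slide [-0.9, 0.2, 93.2] rot [-0.0, 0.001, -0.006]
```

View pics/m.png

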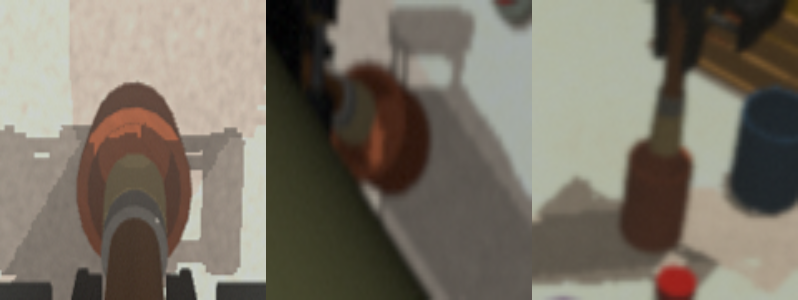

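All three crops show the bristles centred over the small dish's mouth. Descend.

Request:
send_rows(motion=[{"claw":-1,"slide":[-1,0,20],"delta_rot":[0,0,0]},{"claw":-1,"slide":[-1,0,40],"delta_rot":[0,0,0]},{"claw":-1,"slide":[-1,0,60],"delta_rot":[0,0,0]},{"claw":-1,"slide":[-1,0,75],"delta_rot":[0,0,0]},{"claw":-1,"slide":[-1,0,85],"delta_rot":[0,0,0]}])

```text
time: 12.9
position: [0.5177, 0.3453, 0.1318]
tool_rot: [-2.228, -2.214, 0.002]
ft_force: [-0.3, -1.2, -0.1]
grip_width: 0.262
grip_force: 30.0
```

Request:
send_rows(motion=[{"claw":-1,"slide":[0,0,2],"delta_rot":[0,0,0]},{"claw":-1,"slide":[0,0,4],"delta_rot":[0,0,0]},{"claw":-1,"slide":[0,0,6],"delta_rot":[0,0,0]},{"claw":-1,"slide":[0,0,7],"delta_rot":[0,0,0]},{"claw":-1,"slide":[0,0,7],"delta_rot":[0,0,0]}])

```text
time: 13.4
position: [0.5181, 0.3458, 0.1264]
tool_rot: [2.228, 2.215, 0.001]
ft_force: [-0.3, 0.1, -1.1]
grip_width: 0.259
grip_force: 30.0
```

Request:
send_rows(motion=[{"claw":-1,"slide":[0,0,1],"delta_rot":[0,0,0]},{"claw":-1,"slide":[0,0,2],"delta_rot":[0,0,0]},{"claw":-1,"slide":[0,0,3],"delta_rot":[0,0,0]},{"claw":-1,"slide":[0,0,3],"delta_rot":[0,0,0]},{"claw":-1,"slide":[0,0,3],"delta_rot":[0,0,0]}])

```text
time: 13.9
position: [0.5181, 0.3459, 0.1234]
tool_rot: [2.228, 2.215, 0.001]
ft_force: [0.2, -0.1, 1.4]
grip_width: 0.257
grip_force: 30.0
```

Request:
send_rows(motion=[{"claw":-1,"slide":[0,0,-25],"delta_rot":[0,0,0]},{"claw":-1,"slide":[0,0,-55],"delta_rot":[0,0,0]},{"claw":-1,"slide":[0,0,-90],"delta_rot":[0,0,0]},{"claw":-1,"slide":[0,0,-120],"delta_rot":[0,0,0]},{"claw":-1,"slide":[0,0,-130],"delta_rot":[0,0,0]}])

```text
time: 14.4
position: [0.5187, 0.3468, 0.2563]
tool_rot: [2.227, 2.214, 0.007]
ft_force: [-0.0, -0.2, -0.4]
grip_width: 0.263
grip_force: 30.0
```

```bash
python3 -c "
from h import *
st();plan((.692,-.090,.253),0)"
```

```text
t 14.4 p [0.5187 0.3468 0.2563] yhead -0.3 z [ 0.004  0.002 -1.   ] q [ 0.01  0.36 -0.81  1.49  0.26  1.41 -0.83] F [-0.  -0.2 -0.4] w 22.9 gf 30.0
slide [-435.8, 175.8, 3.0] rot [0.004, -0.002, -0.006]
```

Contact again. Back to the coaster.

Request:
send_rows(motion=[{"claw":-1,"slide":[-40,16,0],"delta_rot":[0,0,0]},{"claw":-1,"slide":[-85,34,0],"delta_rot":[0,0,0]},{"claw":-1,"slide":[-130,52,0],"delta_rot":[0,0,0]},{"claw":-1,"slide":[-175,70,0],"delta_rot":[0,0,0]},{"claw":-1,"slide":[-220,88,0],"delta_rot":[0,0,0]}])

```text
time: 14.9
position: [0.6044, 0.1229, 0.2516]
tool_rot: [-2.228, -2.214, 0.003]
ft_force: [0.7, -0.1, -1.3]
grip_width: 0.258
grip_force: 30.0
```

Request:
send_rows(motion=[{"claw":-1,"slide":[-45,18,0],"delta_rot":[0,0,0]},{"claw":-1,"slide":[-90,36,0],"delta_rot":[0,0,0]},{"claw":-1,"slide":[-135,54,0],"delta_rot":[0,0,0]},{"claw":-1,"slide":[-180,72,0],"delta_rot":[0,0,0]},{"claw":-1,"slide":[-205,82,0],"delta_rot":[0,0,0]}])

```text
time: 15.4
position: [0.6854, -0.0869, 0.2506]
tool_rot: [2.235, 2.208, -0.006]
ft_force: [-0.2, -0.1, -0.8]
grip_width: 0.259
grip_force: 30.0
```

```bash
python3 -c "
from h import *
st();plan((.692,-.090,.128),0)"
```

```text
t 15.4 p [ 0.6854 -0.0869  0.2506] yhead -0.7 z [-0.003 -0.003 -1.   ] q [ 0.52  0.48 -0.62  1.31  0.27  1.45 -0.1 ] F [-0.2 -0.1 -0.8] w 22.6 gf 30.0
slide [-2.7, 7.0, 122.6] rot [-0.003, 0.003, -0.012]
```

Request:
send_rows(motion=[{"claw":-1,"slide":[0,3,30],"delta_rot":[0,0,-0.008]},{"claw":-1,"slide":[0,3,65],"delta_rot":[0,0,-0.008]},{"claw":-1,"slide":[0,3,95],"delta_rot":[0,0,-0.008]},{"claw":-1,"slide":[0,3,110],"delta_rot":[0,0,-0.008]},{"claw":-1,"slide":[0,3,115],"delta_rot":[0,0,-0.008]}])

```text
time: 15.9
position: [0.6867, -0.0804, 0.135]
tool_rot: [-2.216, -2.221, 0.005]
ft_force: [0.8, 1.0, -0.6]
grip_width: 0.262
grip_force: 30.0
```

Request:
send_rows(motion=[{"claw":-1,"slide":[0,0,0],"delta_rot":[0,0,0]},{"claw":-1,"slide":[0,0,2],"delta_rot":[0,0,0]},{"claw":-1,"slide":[0,0,4],"delta_rot":[0,0,0]},{"claw":-1,"slide":[0,0,4],"delta_rot":[0,0,0]}])

```text
time: 16.3
position: [0.6888, -0.0803, 0.1349]
tool_rot: [2.218, 2.223, 0.001]
ft_force: [-0.0, -1.1, -1.8]
grip_width: 0.261
grip_force: 30.0
```

```bash
python3 -c "
from h import *
st();plan((.690,-.091,.1245),0)"
```

```text
t 16.3 p [ 0.6888 -0.0803  0.1349] yhead 0.1 z [ 0.001 -0.    -1.   ] q [ 0.51  0.55 -0.6   1.44  0.32  1.24 -0.13] F [-0.  -1.1 -1.8] w 22.7 gf 30.0
slide [-10.7, 1.2, 10.5] rot [0.001, 0.0, 0.002]
```

Request:
send_rows(motion=[{"claw":-1,"slide":[-6,1,2],"delta_rot":[0,0,0]},{"claw":-1,"slide":[-10,1,5],"delta_rot":[0,0,0]},{"claw":-1,"slide":[-10,1,7],"delta_rot":[0,0,0]},{"claw":-1,"slide":[-10,1,8],"delta_rot":[0,0,0]},{"claw":-1,"slide":[-10,1,8],"delta_rot":[0,0,0]}])

```text
time: 16.8
position: [0.6892, -0.0902, 0.1257]
tool_rot: [-2.219, -2.223, 0.0]
ft_force: [0.6, -0.7, -0.7]
grip_width: 0.26
grip_force: 30.0
```

Request:
send_rows(motion=[{"claw":-1,"slide":[0,0,1],"delta_rot":[0,0,0]},{"claw":-1,"slide":[0,0,2],"delta_rot":[0,0,0]},{"claw":-1,"slide":[0,0,2],"delta_rot":[0,0,0]},{"claw":-1,"slide":[0,0,2],"delta_rot":[0,0,0]}])

```text
time: 17.2
position: [0.6896, -0.0901, 0.1245]
tool_rot: [2.219, 2.224, 0.001]
ft_force: [0.2, 0.4, 1.7]
grip_width: 0.259
grip_force: 30.0
```

Request:
send_rows(motion=[{"claw":1,"slide":[0,0,0],"delta_rot":[0,0,0]},{"claw":1,"slide":[0,0,0],"delta_rot":[0,0,0]},{"claw":1,"slide":[0,0,0],"delta_rot":[0,0,0]},{"claw":1,"slide":[0,0,0],"delta_rot":[0,0,0]},{"claw":1,"slide":[0,0,0],"delta_rot":[0,0,0]}])

```text
time: 17.7
position: [0.6893, -0.0904, 0.1239]
tool_rot: [-2.219, -2.224, 0.0]
ft_force: [-0.6, 0.6, 1.0]
grip_width: 0.626
grip_force: 0.0
```

Request:
send_rows(motion=[{"claw":1,"slide":[0,0,0],"delta_rot":[0,0,0]},{"claw":1,"slide":[0,0,0],"delta_rot":[0,0,0]},{"claw":1,"slide":[0,0,0],"delta_rot":[0,0,0]},{"claw":1,"slide":[0,0,0],"delta_rot":[0,0,0]},{"claw":1,"slide":[0,0,0],"delta_rot":[0,0,0]}])

```text
time: 18.2
position: [0.6893, -0.0904, 0.124]
tool_rot: [2.219, 2.224, -0.0]
ft_force: [-0.1, -0.6, -0.4]
grip_width: 0.986
grip_force: 0.0
```

Request:
send_rows(motion=[{"claw":1,"slide":[0,0,-25],"delta_rot":[0,0,0]},{"claw":1,"slide":[0,0,-55],"delta_rot":[0,0,0]},{"claw":1,"slide":[0,0,-90],"delta_rot":[0,0,0]},{"claw":1,"slide":[0,0,-120],"delta_rot":[0,0,0]},{"claw":1,"slide":[0,0,-130],"delta_rot":[0,0,0]}])

```text
time: 18.7
position: [0.6909, -0.09, 0.2583]
tool_rot: [2.216, 2.22, 0.006]
ft_force: [-0.2, 0.5, -0.4]
grip_width: 1.005
grip_force: 0.0
```

```bash
python3 -c "
from look import *
t=look();plan((.508,-.036,.2),90);plan((.6,-.06,.2),45)
im=ctrl.get_image('scene')
cv2.imwrite('pics/m2.png',cv2.resize(im['color'][120:320,200:440],(720,600)))"
```

```text
t 18.7 p [ 0.6909 -0.09    0.2583] yhead 0.1 z [ 0.006 -0.001 -1.   ] q [ 0.52  0.48 -0.62  1.29  0.28  1.45 -0.08] F [-0.2  0.5 -0.4] w 87.4 gf 0.0
large (330, 173, 47, 52) [ 0.507  -0.1079  0.1522]
small (183, 178, 31, 26) [0.5122 0.334  0.0886]
pot (270, 124, 25, 28) [0.6802 0.1091 0.084 ]
slide [54.5, -183.1, 57.1] rot [0.004, 0.005, -1.569]
slide [30.3, -91.1, 57.6] rot [0.005, 0.003, -0.783]
```

View pics/m2.png

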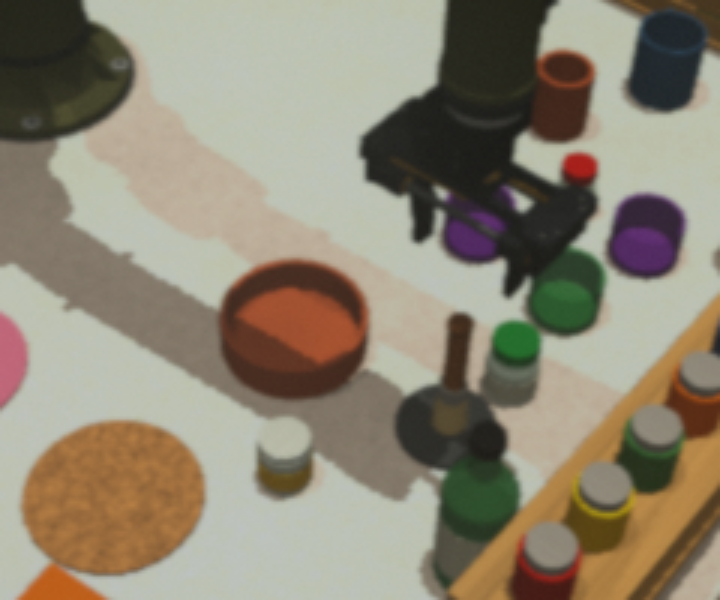

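The brush stands upright on its coaster, around (455,380) in the crop, and everything else is in place. Next is the wide dish, gripped by its wall on the +y side with the tool turned 90°.

Request:
send_rows(motion=[{"claw":1,"slide":[11,-36,0],"delta_rot":[0,0,-0.14]},{"claw":1,"slide":[22,-72,0],"delta_rot":[0,0,-0.28]},{"claw":1,"slide":[33,-108,0],"delta_rot":[0,0,-0.42]},{"claw":1,"slide":[44,-145,0],"delta_rot":[0,0,-0.56]},{"claw":1,"slide":[54,-182,0],"delta_rot":[0,0,-0.7]}])

```text
time: 19.3
position: [0.5047, -0.0363, 0.2514]
tool_rot: [-1.313, -2.85, 0.001]
ft_force: [-0.3, 0.1, 0.4]
grip_width: 0.995
grip_force: 0.0
```

Request:
send_rows(motion=[{"claw":1,"slide":[0,0,20],"delta_rot":[0,0,-0.14]},{"claw":1,"slide":[0,0,40],"delta_rot":[0,0,-0.28]},{"claw":1,"slide":[0,0,60],"delta_rot":[0,0,-0.42]},{"claw":1,"slide":[0,0,80],"delta_rot":[0,0,-0.56]},{"claw":1,"slide":[0,0,80],"delta_rot":[0,0,-0.7]}])

```text
time: 19.8
position: [0.5038, -0.0368, 0.1693]
tool_rot: [-0.256, -3.123, -0.002]
ft_force: [-0.0, 0.1, -0.1]
grip_width: 1.003
grip_force: 0.0
```

```bash
python3 -c "
from h import *
from bench import ctrl
st();plan((.508,-.0375,.12),90)
im=ctrl.get_image('wrist');pickle.dump(im,open('w4.pkl','wb'));cv2.imwrite('pics/w4.png',im['color'])
for c in blobs(im,(0,0,640,400),(0,100,40),(14,255,255),200): print(cv2.boundingRect(c),circ(im,c,.045))"
```

```text
t 19.8 p [ 0.5038 -0.0368  0.1693] yhead 80.6 z [-0.008  0.002 -1.   ] q [ 0.81  0.14 -0.84  1.87  0.11  1.19  1.34] F [-0.   0.1 -0.1] w 87.3 gf 0.0
slide [-4.6, -0.0, 49.3] rot [0.001, -0.008, -0.163]
(170, 134, 156, 124) [ 0.5035 -0.1068  0.1516]
(0, 233, 60, 50) [ 0.5144 -0.334   0.085 ]
```

Request:
send_rows(motion=[{"claw":1,"slide":[-3,0,30],"delta_rot":[0,0,-0.13]},{"claw":1,"slide":[-3,0,60],"delta_rot":[0,0,-0.13]},{"claw":1,"slide":[-3,0,85],"delta_rot":[0,0,-0.13]},{"claw":1,"slide":[-3,0,85],"delta_rot":[0,0,-0.13]},{"claw":1,"slide":[-3,0,85],"delta_rot":[0,0,-0.13]}])

```text
time: 20.35
position: [0.5096, -0.037, 0.0886]
tool_rot: [-0.063, -3.139, -0.001]
ft_force: [-0.0, 0.8, -0.4]
grip_width: 0.997
grip_force: 0.0
```

```bash
python3 -c "
from h import *
st();plan((.507,-.036,.037),90)"
```

```text
t 20.35 p [ 0.5096 -0.037   0.0886] yhead 87.7 z [-0.002  0.001 -1.   ] q [ 0.77  0.26 -0.83  1.95  0.22  1.03  1.38] F [-0.   0.8 -0.4] w 86.7 gf 0.0
slide [2.6, 0.8, 51.6] rot [0.001, -0.002, -0.04]
```

Request:
send_rows(motion=[{"claw":1,"slide":[0,0,15],"delta_rot":[0,0,-0.04]},{"claw":1,"slide":[0,0,30],"delta_rot":[0,0,-0.04]},{"claw":1,"slide":[0,0,45],"delta_rot":[0,0,-0.04]},{"claw":-1,"slide":[0,0,51],"delta_rot":[0,0,-0.04]},{"claw":-1,"slide":[0,0,51],"delta_rot":[0,0,-0.04]}], grip_force=50)

```text
time: 20.85
position: [0.5092, -0.037, 0.0367]
tool_rot: [0.002, -3.139, -0.001]
ft_force: [0.2, 0.1, 0.3]
grip_width: 0.895
grip_force: 0.0
```

Request:
send_rows(motion=[{"claw":-1,"slide":[0,0,0],"delta_rot":[0,0,0]},{"claw":-1,"slide":[0,0,0],"delta_rot":[0,0,0]},{"claw":-1,"slide":[0,0,0],"delta_rot":[0,0,0]},{"claw":-1,"slide":[0,0,0],"delta_rot":[0,0,0]},{"claw":-1,"slide":[0,0,0],"delta_rot":[0,0,0]}])

```text
time: 21.35
position: [0.5104, -0.0373, 0.0383]
tool_rot: [-0.002, 3.141, -0.001]
ft_force: [-0.4, -0.4, -0.2]
grip_width: 0.444
grip_force: 0.0
```

Request:
send_rows(motion=[{"claw":-1,"slide":[0,0,0],"delta_rot":[0,0,0]},{"claw":-1,"slide":[0,0,0],"delta_rot":[0,0,0]},{"claw":-1,"slide":[0,0,0],"delta_rot":[0,0,0]},{"claw":-1,"slide":[0,0,0],"delta_rot":[0,0,0]},{"claw":-1,"slide":[0,0,0],"delta_rot":[0,0,0]}])

```text
time: 21.85
position: [0.5103, -0.037, 0.038]
tool_rot: [-0.002, 3.141, 0.0]
ft_force: [0.4, 1.1, -0.9]
grip_width: 0.077
grip_force: 50.2
```

```bash
python3 -c "
from h import *
st()"
```

```text
t 21.85 p [ 0.5103 -0.037   0.038 ] yhead 90.1 z [ 0.  0. -1.] q [ 0.73  0.34 -0.8   1.98  0.3   0.94  1.35] F [ 0.4  1.1 -0.9] w 6.7 gf 50.2
```

Request:
send_rows(motion=[{"claw":-1,"slide":[0,0,-10],"delta_rot":[0,0,0]},{"claw":-1,"slide":[0,0,-25],"delta_rot":[0,0,0]},{"claw":-1,"slide":[0,0,-45],"delta_rot":[0,0,0]},{"claw":-1,"slide":[0,0,-65],"delta_rot":[0,0,0]},{"claw":-1,"slide":[0,0,-80],"delta_rot":[0,0,0]}])

```text
time: 22.35
position: [0.5106, -0.037, 0.1201]
tool_rot: [-0.002, 3.14, -0.001]
ft_force: [0.3, -0.2, -4.0]
grip_width: 0.079
grip_force: 50.1
```

```bash
python3 -c "
from h import *
from bench import ctrl
st();plan((.510,-.2875,.118),90)
im=ctrl.get_image('scene')
cv2.imwrite('pics/m3.png',cv2.resize(im['color'][150:330,190:430],(640,480)))"
```

```text
t 22.35 p [ 0.5106 -0.037   0.1201] yhead 90.1 z [ 0.001 -0.    -1.   ] q [ 0.8   0.22 -0.85  1.92  0.18  1.09  1.45] F [ 0.3 -0.2 -4. ] w 6.9 gf 50.1
slide [0.9, -250.5, 2.2] rot [-0.0, 0.001, 0.001]
```

View pics/m3.png

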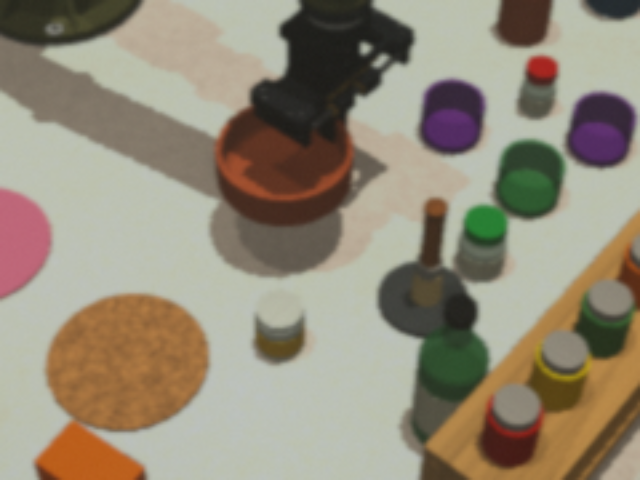

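The dish hangs level in the grip, around (285,160) in the crop. Carry it to the mat.

Request:
send_rows(motion=[{"claw":-1,"slide":[0,-15,0],"delta_rot":[0,0,0]},{"claw":-1,"slide":[0,-40,0],"delta_rot":[0,0,0]},{"claw":-1,"slide":[0,-70,0],"delta_rot":[0,0,0]},{"claw":-1,"slide":[0,-100,0],"delta_rot":[0,0,0]},{"claw":-1,"slide":[0,-130,0],"delta_rot":[0,0,0]}])

```text
time: 22.9
position: [0.5088, -0.1696, 0.1167]
tool_rot: [0.001, -3.139, -0.0]
ft_force: [0.4, -0.7, -4.5]
grip_width: 0.079
grip_force: 50.1
```

Request:
send_rows(motion=[{"claw":-1,"slide":[0,-30,0],"delta_rot":[0,0,0]},{"claw":-1,"slide":[0,-60,0],"delta_rot":[0,0,0]},{"claw":-1,"slide":[0,-90,0],"delta_rot":[0,0,0]},{"claw":-1,"slide":[0,-110,0],"delta_rot":[0,0,0]},{"claw":-1,"slide":[0,-120,0],"delta_rot":[0,0,0]}])

```text
time: 23.4
position: [0.5089, -0.2902, 0.1167]
tool_rot: [-0.004, -3.139, -0.001]
ft_force: [-0.1, 0.8, -4.7]
grip_width: 0.079
grip_force: 50.1
```

```bash
python3 -c "
from h import *
from bench import ctrl
st();plan((.510,-.2875,.043),90)"
```

```text
t 23.4 p [ 0.5089 -0.2902  0.1167] yhead 89.9 z [-0.002  0.001 -1.   ] q [ 1.05  0.36 -0.69  1.74  0.25  1.13  1.85] F [-0.1  0.8 -4.7] w 6.9 gf 50.1
slide [-1.3, 2.7, 73.7] rot [0.001, -0.002, -0.003]
```

Request:
send_rows(motion=[{"claw":-1,"slide":[0,1,15],"delta_rot":[0,0,0]},{"claw":-1,"slide":[0,1,33],"delta_rot":[0,0,0]},{"claw":-1,"slide":[0,1,50],"delta_rot":[0,0,0]},{"claw":-1,"slide":[0,1,60],"delta_rot":[0,0,0]},{"claw":-1,"slide":[0,1,66],"delta_rot":[0,0,0]}])

```text
time: 23.9
position: [0.5099, -0.2847, 0.0504]
tool_rot: [0.004, -3.14, -0.002]
ft_force: [0.8, 0.1, -4.0]
grip_width: 0.077
grip_force: 50.1
```

Request:
send_rows(motion=[{"claw":-1,"slide":[0,0,1],"delta_rot":[0,0,0]},{"claw":-1,"slide":[0,0,3],"delta_rot":[0,0,0]},{"claw":-1,"slide":[0,0,5],"delta_rot":[0,0,0]},{"claw":-1,"slide":[0,0,5],"delta_rot":[0,0,0]},{"claw":-1,"slide":[0,0,5],"delta_rot":[0,0,0]}])

```text
time: 24.4
position: [0.5107, -0.2864, 0.0474]
tool_rot: [-0.002, 3.141, -0.001]
ft_force: [0.8, 0.2, -4.0]
grip_width: 0.081
grip_force: 50.1
```

Request:
send_rows(motion=[{"claw":-1,"slide":[0,0,1],"delta_rot":[0,0,0]},{"claw":-1,"slide":[0,0,2],"delta_rot":[0,0,0]},{"claw":-1,"slide":[0,0,3],"delta_rot":[0,0,0]},{"claw":-1,"slide":[0,0,4],"delta_rot":[0,0,0]},{"claw":-1,"slide":[0,0,4],"delta_rot":[0,0,0]}])

```text
time: 24.9
position: [0.5107, -0.2861, 0.0432]
tool_rot: [-0.002, 3.141, -0.0]
ft_force: [-0.6, -0.4, -3.3]
grip_width: 0.081
grip_force: 50.2
```

Request:
send_rows(motion=[{"claw":-1,"slide":[0,0,0.7],"delta_rot":[0,0,0]},{"claw":-1,"slide":[0,0,1.5],"delta_rot":[0,0,0]},{"claw":-1,"slide":[0,0,1.5],"delta_rot":[0,0,0]}])

```text
time: 25.2
position: [0.5109, -0.2861, 0.043]
tool_rot: [0.002, -3.142, 0.001]
ft_force: [-3.8, 3.0, 6.5]
grip_width: 0.081
grip_force: 50.3
```

Down on the mat. Release, opening symmetrically around the wall, then lift.

Request:
send_rows(motion=[{"claw":0,"slide":[0,0,0],"delta_rot":[0,0,0]},{"claw":0,"slide":[0,0,0],"delta_rot":[0,0,0]},{"claw":0,"slide":[0,0,0],"delta_rot":[0,0,0]},{"claw":0,"slide":[0,0,0],"delta_rot":[0,0,0]},{"claw":0,"slide":[0,0,0],"delta_rot":[0,0,0]}])

```text
time: 25.7
position: [0.5106, -0.2863, 0.0415]
tool_rot: [-0.002, 3.141, -0.0]
ft_force: [-0.3, -0.2, -0.0]
grip_width: 0.44
grip_force: 0.0
```

Request:
send_rows(motion=[{"claw":0,"slide":[0,0,-30],"delta_rot":[0,0,0]},{"claw":0,"slide":[0,0,-70],"delta_rot":[0,0,0]},{"claw":1,"slide":[0,0,-115],"delta_rot":[0,0,0]},{"claw":1,"slide":[0,0,-160],"delta_rot":[0,0,0]},{"claw":1,"slide":[0,0,-195],"delta_rot":[0,0,0]}])

```text
time: 26.2
position: [0.5111, -0.2862, 0.2396]
tool_rot: [-0.002, 3.139, -0.003]
ft_force: [-0.2, -1.9, -0.2]
grip_width: 0.691
grip_force: 0.0
```

```bash
python3 -c "
from h import *
from bench import ctrl
st();plan((.518,.345,.238),45);plan((.518,.345,.238),0)
t=ctrl.get_image('top')
for n,roi,z in [('large',(380,145,490,255),.050),('small',(150,165,245,230),.085)]:
  for c in blobs(t,roi,(0,100,40),(13,255,255),60)[:2]: print(n,cv2.boundingRect(c),circ(t,c,z))
cv2.imwrite('pics/m4.png',t['color'])"
```

```text
t 26.2 p [ 0.5111 -0.2862  0.2396] yhead 90.1 z [ 0.002 -0.002 -1.   ] q [ 1.08  0.26 -0.73  1.61  0.17  1.34  1.91] F [-0.2 -1.9 -0.2] w 60.1 gf 0.0
slide [-7.8, 631.2, 0.5] rot [-0.001, 0.003, 0.787]
slide [-7.8, 631.2, 0.5] rot [-0.003, 0.0, -1.569]
large (412, 199, 55, 31) [ 0.4937 -0.35    0.1578]
large (434, 177, 21, 19) [ 0.5498 -0.365   0.0772]
small (183, 178, 31, 25) [0.5127 0.3339 0.0862]
```

View pics/m4.png

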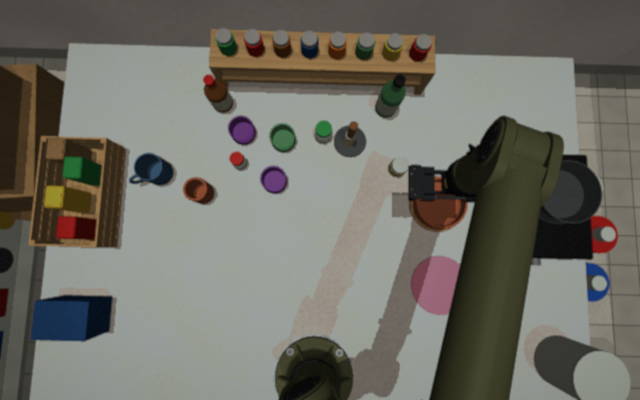

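The wide dish sits on the mat at (438,205), the brush is on its coaster and the small dish is unmoved at (198,189). Travel to the small dish, turning the gripper back.

Request:
send_rows(motion=[{"claw":1,"slide":[-2,45,0],"delta_rot":[0,0,0.12]},{"claw":1,"slide":[-2,90,0],"delta_rot":[0,0,0.24]},{"claw":1,"slide":[-3,135,0],"delta_rot":[0,0,0.36]},{"claw":1,"slide":[-4,180,0],"delta_rot":[0,0,0.48]},{"claw":1,"slide":[-4,225,0],"delta_rot":[0,0,0.6]}])

```text
time: 26.75
position: [0.514, -0.0594, 0.2364]
tool_rot: [0.934, 2.999, -0.001]
ft_force: [0.8, 0.0, -1.1]
grip_width: 0.997
grip_force: 0.0
```

```bash
python3 -c "
from h import *
st();plan((.516,.17,.238),15)"
```

```text
t 26.75 p [ 0.514  -0.0594  0.2364] yhead 55.4 z [ 0.    -0.001 -1.   ] q [ 0.84  0.1  -0.82  1.76  0.07  1.31  0.98] F [ 0.8  0.  -1.1] w 86.7 gf 0.0
slide [128.6, 190.0, -1.7] rot [-0.0, 0.001, 0.705]
```

Request:
send_rows(motion=[{"claw":1,"slide":[25,37,0],"delta_rot":[0,0,0.13]},{"claw":1,"slide":[50,75,0],"delta_rot":[0,0,0.27]},{"claw":1,"slide":[77,113,0],"delta_rot":[0,0,0.4]},{"claw":1,"slide":[102,151,0],"delta_rot":[0,0,0.54]},{"claw":1,"slide":[128,190,0],"delta_rot":[0,0,0.68]}])

```text
time: 27.25
position: [0.5156, 0.1542, 0.2365]
tool_rot: [1.82, 2.56, -0.0]
ft_force: [0.4, -0.3, -0.9]
grip_width: 0.999
grip_force: 0.0
```

```bash
python3 -c "
from h import *
st();plan((.518,.3,.238),0)"
```

```text
t 27.25 p [0.5156 0.1542 0.2365] yhead 19.2 z [ 0.001 -0.001 -1.   ] q [ 0.51  0.18 -0.94  1.72  0.15  1.32 -0.12] F [ 0.4 -0.3 -0.9] w 86.9 gf 0.0
slide [136.9, 50.2, -1.6] rot [0.0, 0.001, 0.335]
```

Request:
send_rows(motion=[{"claw":1,"slide":[40,14,0],"delta_rot":[0,0,0.13]},{"claw":1,"slide":[80,28,0],"delta_rot":[0,0,0.27]},{"claw":1,"slide":[105,40,0],"delta_rot":[0,0,0.3]},{"claw":1,"slide":[105,40,0],"delta_rot":[0,0,0.3]},{"claw":1,"slide":[105,40,0],"delta_rot":[0,0,0.3]}])

```text
time: 27.75
position: [0.5181, 0.2655, 0.236]
tool_rot: [-2.174, -2.268, 0.001]
ft_force: [0.8, -0.1, 0.1]
grip_width: 0.997
grip_force: 0.0
```

```bash
python3 -c "
from h import *
from bench import ctrl
im=ctrl.get_image('wrist')
for c in blobs(im,(150,0,500,240),(0,100,40),(14,255,255),200): print(cv2.boundingRect(c),circ(im,c,.085))
st();plan((.518,.345,.238),0)"
```

```text
(289, 73, 70, 73) [0.5179 0.3461 0.067 ]
(385, 197, 37, 34) [0.6062 0.245  0.0404]
t 27.8 p [0.5187 0.264  0.236 ] yhead 2.3 z [-0.001 -0.001 -1.   ] q [ 0.26  0.3  -0.93  1.61  0.25  1.35 -0.66] F [ 0.5 -0.2  0. ] w 87.0 gf 0.0
slide [80.9, 2.5, -2.1] rot [-0.001, 0.001, 0.04]
```

Request:
send_rows(motion=[{"claw":1,"slide":[30,1,0],"delta_rot":[0,0,0.04]},{"claw":1,"slide":[60,2,0],"delta_rot":[0,0,0.04]},{"claw":1,"slide":[81,2.5,0],"delta_rot":[0,0,0.04]},{"claw":1,"slide":[81,2.5,20],"delta_rot":[0,0,0.04]},{"claw":1,"slide":[81,2.5,40],"delta_rot":[0,0,0.04]}])

```text
time: 28.3
position: [0.5188, 0.3449, 0.1964]
tool_rot: [2.222, 2.219, 0.001]
ft_force: [0.4, -1.0, -0.1]
grip_width: 1.0
grip_force: 0.0
```

Request:
send_rows(motion=[{"claw":1,"slide":[0,0,20],"delta_rot":[0,0,0]},{"claw":1,"slide":[0,0,35],"delta_rot":[0,0,0]},{"claw":1,"slide":[0,0,35],"delta_rot":[0,0,0]},{"claw":1,"slide":[0,0,35],"delta_rot":[0,0,0]}])

```text
time: 28.7
position: [0.5185, 0.3451, 0.1618]
tool_rot: [2.223, 2.219, -0.0]
ft_force: [0.4, 0.2, 0.4]
grip_width: 1.002
grip_force: 0.0
```

```bash
python3 -c "
from h import *
st();plan((.518,.3455,.07),0)"
```

```text
t 28.7 p [0.5185 0.3451 0.1618] yhead -0.1 z [ 0. -0. -1.] q [ 0.06  0.46 -0.89  1.6   0.37  1.26 -0.9 ] F [0.4 0.2 0.4] w 87.2 gf 0.0
slide [0.5, -0.5, 91.8] rot [0.0, 0.0, -0.002]
```

Request:
send_rows(motion=[{"claw":1,"slide":[0,0,25],"delta_rot":[0,0,0]},{"claw":1,"slide":[0,0,50],"delta_rot":[0,0,0]},{"claw":1,"slide":[0,0,75],"delta_rot":[0,0,0]},{"claw":1,"slide":[0,0,90],"delta_rot":[0,0,0]},{"claw":1,"slide":[0,0,92],"delta_rot":[0,0,0]}], grip_force=25)

```text
time: 29.2
position: [0.5175, 0.3452, 0.0684]
tool_rot: [-2.222, -2.22, 0.003]
ft_force: [0.6, -0.0, -0.8]
grip_width: 0.996
grip_force: 0.0
```

Request:
send_rows(motion=[{"claw":-1,"slide":[0,0,0],"delta_rot":[0,0,0]},{"claw":-1,"slide":[0,0,0],"delta_rot":[0,0,0]},{"claw":-1,"slide":[0,0,0],"delta_rot":[0,0,0]},{"claw":-1,"slide":[0,0,0],"delta_rot":[0,0,0]},{"claw":-1,"slide":[0,0,0],"delta_rot":[0,0,0]}])

```text
time: 29.7
position: [0.5184, 0.3465, 0.0708]
tool_rot: [2.221, 2.221, 0.002]
ft_force: [-1.3, -1.0, 6.1]
grip_width: 0.778
grip_force: 25.0
```

```bash
python3 -c "
from h import *
st()"
```

```text
t 29.7 p [0.5184 0.3465 0.0708] yhead -0.0 z [ 0.001  0.001 -1.   ] q [ 0.02  0.55 -0.84  1.68  0.45  1.11 -0.95] F [-1.3 -1.   6.1] w 67.7 gf 25.0
```

Request:
send_rows(motion=[{"claw":-1,"slide":[0,0,-15],"delta_rot":[0,0,0]},{"claw":-1,"slide":[0,0,-40],"delta_rot":[0,0,0]},{"claw":-1,"slide":[0,0,-70],"delta_rot":[0,0,0]},{"claw":-1,"slide":[0,0,-100],"delta_rot":[0,0,0]},{"claw":-1,"slide":[0,0,-120],"delta_rot":[0,0,0]}])

```text
time: 30.2
position: [0.5181, 0.3463, 0.1921]
tool_rot: [2.221, 2.221, 0.003]
ft_force: [0.4, 0.7, -2.2]
grip_width: 0.782
grip_force: 25.0
```

Request:
send_rows(motion=[{"claw":-1,"slide":[-25,0,0],"delta_rot":[0,0,0]},{"claw":-1,"slide":[-65,0,0],"delta_rot":[0,0,0]},{"claw":-1,"slide":[-110,0,0],"delta_rot":[0,0,0]},{"claw":-1,"slide":[-155,0,0],"delta_rot":[0,0,0]},{"claw":-1,"slide":[-200,0,0],"delta_rot":[0,0,0]}])

```text
time: 30.7
position: [0.5173, 0.1442, 0.1898]
tool_rot: [2.221, 2.221, -0.001]
ft_force: [0.9, 0.2, -2.0]
grip_width: 0.778
grip_force: 25.0
```

Request:
send_rows(motion=[{"claw":-1,"slide":[-45,0,0],"delta_rot":[0,0,0]},{"claw":-1,"slide":[-90,0,0],"delta_rot":[0,0,0]},{"claw":-1,"slide":[-135,0,0],"delta_rot":[0,0,0]},{"claw":-1,"slide":[-180,0,0],"delta_rot":[0,0,0]},{"claw":-1,"slide":[-220,0,0],"delta_rot":[0,0,0]}])

```text
time: 31.2
position: [0.5171, -0.0766, 0.19]
tool_rot: [2.222, 2.22, -0.002]
ft_force: [0.9, -0.1, -1.8]
grip_width: 0.778
grip_force: 25.0
```

```bash
python3 -c "
from h import *
from bench import ctrl
t=ctrl.get_image('top')
for c in blobs(t,(380,145,490,255),(0,100,40),(13,255,255),60)[:2]: print(cv2.boundingRect(c),circ(t,c,.05))
st();plan((.507,-.3577,.19),0)"
```

```text
(413, 177, 54, 52) [ 0.499  -0.3514  0.1579]
(470, 155, 20, 34) [ 0.5958 -0.4756  0.1098]
t 31.25 p [ 0.5167 -0.0855  0.1896] yhead -0.6 z [-0.001 -0.006 -1.   ] q [ 0.82  0.15 -0.76  1.81  0.11  1.22  0.01] F [-0.2 -6.7 -3. ] w 67.8 gf 25.0
slide [-272.2, -6.9, 1.3] rot [-0.001, 0.006, -0.01]
```

Request:
send_rows(motion=[{"claw":-1,"slide":[-35,-1,0],"delta_rot":[0,0,0]},{"claw":-1,"slide":[-75,-2,0],"delta_rot":[0,0,0]},{"claw":-1,"slide":[-115,-3,0],"delta_rot":[0,0,0]},{"claw":-1,"slide":[-155,-5,0],"delta_rot":[0,0,0]},{"claw":-1,"slide":[-195,-7,0],"delta_rot":[0,0,0]}])

```text
time: 31.75
position: [0.5104, -0.2701, 0.19]
tool_rot: [2.221, 2.222, -0.0]
ft_force: [0.1, -0.1, -1.7]
grip_width: 0.78
grip_force: 25.0
```

Request:
send_rows(motion=[{"claw":-1,"slide":[-35,-1,0],"delta_rot":[0,0,0]},{"claw":-1,"slide":[-60,-1,0],"delta_rot":[0,0,0]},{"claw":-1,"slide":[-75,-1,0],"delta_rot":[0,0,0]},{"claw":-1,"slide":[-75,-1,0],"delta_rot":[0,0,0]},{"claw":-1,"slide":[-75,-1,0],"delta_rot":[0,0,0]}])

```text
time: 32.25
position: [0.5101, -0.3421, 0.1896]
tool_rot: [-2.219, -2.222, -0.002]
ft_force: [-0.7, 0.7, -2.6]
grip_width: 0.781
grip_force: 25.0
```

```bash
python3 -c "
from h import *
from bench import ctrl
st();plan((.507,-.3577,.0835),0)
im=ctrl.get_image('scene');w=ctrl.get_image('wrist')
cv2.imwrite('pics/m5.png',np.hstack([cv2.resize(im['color'][180:360,140:340],(440,396)),cv2.resize(w['color'],(360,396))]))"
```

```text
t 32.25 p [ 0.5101 -0.3421  0.1896] yhead 0.1 z [-0.     0.002 -1.   ] q [ 1.04  0.33 -0.6   1.6   0.19  1.27  0.41] F [-0.7  0.7 -2.6] w 67.9 gf 25.0
slide [-15.7, -3.1, 106.1] rot [-0.0, -0.002, 0.001]
```

View pics/m5.png

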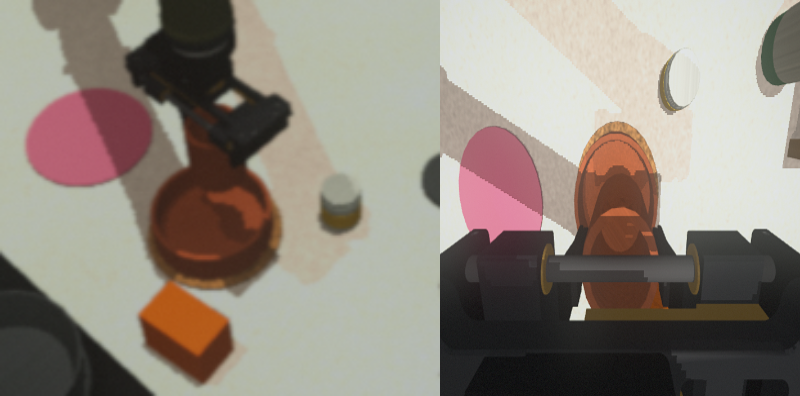

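The wide dish is centred on the mat, with the small dish held upright just above it. Shift 15 mm and lower it in.

Request:
send_rows(motion=[{"claw":-1,"slide":[-15,-3,10],"delta_rot":[0,0,0]},{"claw":-1,"slide":[-15,-3,35],"delta_rot":[0,0,0]},{"claw":-1,"slide":[-15,-3,60],"delta_rot":[0,0,0]},{"claw":-1,"slide":[-15,-3,82],"delta_rot":[0,0,0]},{"claw":-1,"slide":[-15,-3,95],"delta_rot":[0,0,0]}])

```text
time: 32.85
position: [0.5052, -0.3588, 0.0919]
tool_rot: [-2.219, -2.219, 0.002]
ft_force: [0.1, 0.7, -3.0]
grip_width: 0.776
grip_force: 25.0
```

Request:
send_rows(motion=[{"claw":-1,"slide":[0,0,2],"delta_rot":[0,0,0]},{"claw":-1,"slide":[0,0,4],"delta_rot":[0,0,0]},{"claw":-1,"slide":[0,0,6],"delta_rot":[0,0,0]},{"claw":-1,"slide":[0,0,7],"delta_rot":[0,0,0]},{"claw":-1,"slide":[0,0,7],"delta_rot":[0,0,0]}])

```text
time: 33.35
position: [0.507, -0.3593, 0.0883]
tool_rot: [2.221, 2.22, -0.0]
ft_force: [0.3, 0.1, -2.6]
grip_width: 0.778
grip_force: 25.0
```

Request:
send_rows(motion=[{"claw":-1,"slide":[0,0,1],"delta_rot":[0,0,0]},{"claw":-1,"slide":[0,0,2.5],"delta_rot":[0,0,0]},{"claw":-1,"slide":[0,0,4],"delta_rot":[0,0,0]},{"claw":-1,"slide":[0,0,5],"delta_rot":[0,0,0]},{"claw":-1,"slide":[0,0,5],"delta_rot":[0,0,0]}])

```text
time: 33.85
position: [0.5066, -0.3592, 0.0829]
tool_rot: [-2.222, -2.221, 0.001]
ft_force: [-1.4, 0.1, 0.1]
grip_width: 0.78
grip_force: 25.0
```

Request:
send_rows(motion=[{"claw":1,"slide":[0,0,0],"delta_rot":[0,0,0]},{"claw":1,"slide":[0,0,0],"delta_rot":[0,0,0]},{"claw":1,"slide":[0,0,0],"delta_rot":[0,0,0]},{"claw":1,"slide":[0,0,0],"delta_rot":[0,0,0]},{"claw":1,"slide":[0,0,0],"delta_rot":[0,0,0]}])

```text
time: 34.35
position: [0.5067, -0.3591, 0.0827]
tool_rot: [2.222, 2.221, -0.0]
ft_force: [0.2, -0.3, -0.8]
grip_width: 0.992
grip_force: 0.0
```

Request:
send_rows(motion=[{"claw":1,"slide":[0,0,-25],"delta_rot":[0,0,0]},{"claw":1,"slide":[0,0,-60],"delta_rot":[0,0,0]},{"claw":1,"slide":[0,0,-100],"delta_rot":[0,0,0]},{"claw":1,"slide":[0,0,-140],"delta_rot":[0,0,0]},{"claw":1,"slide":[0,0,-160],"delta_rot":[0,0,0]}])

```text
time: 34.85
position: [0.5081, -0.3596, 0.2469]
tool_rot: [2.218, 2.217, 0.001]
ft_force: [0.4, 0.3, -0.3]
grip_width: 1.0
grip_force: 0.0
```

Request:
send_rows(motion=[{"claw":1,"slide":[40,0,0],"delta_rot":[0,0,0]},{"claw":1,"slide":[80,0,0],"delta_rot":[0,0,0]},{"claw":1,"slide":[120,0,0],"delta_rot":[0,0,0]},{"claw":1,"slide":[160,0,0],"delta_rot":[0,0,0]},{"claw":1,"slide":[200,0,0],"delta_rot":[0,0,0]}])

```text
time: 35.35
position: [0.5066, -0.1574, 0.2427]
tool_rot: [2.221, 2.221, -0.0]
ft_force: [-0.5, 0.1, 0.2]
grip_width: 1.002
grip_force: 0.0
```

```bash
python3 -c "
from h import *
from bench import ctrl
st()
im=ctrl.get_image('scene');t=ctrl.get_image('top')
cv2.imwrite('pics/m6.png',np.hstack([cv2.resize(im['color'][170:350,150:420],(450,300)),cv2.resize(t['color'][100:240,320:480],(342,300))]))"
```

```text
t 35.35 p [ 0.5066 -0.1574  0.2427] yhead -0.0 z [ 0.    -0.001 -1.   ] q [ 0.93  0.12 -0.72  1.73  0.08  1.33  0.19] F [-0.5  0.1  0.2] w 87.2 gf 0.0
```

View pics/m6.png

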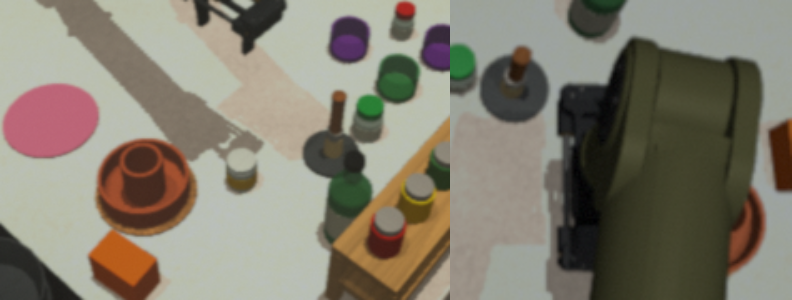

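The small dish stands upright inside the wide one on the mat, and the brush, pot and bystanders are in place. One last number check before handing in.

```bash
python3 -c "
from h import *
from bench import ctrl
s=pickle.load(open('d0.pkl','rb'))['scene']
p=cast(s,(236.7,273),.05)[0];print(p)
if np.hypot(p[0]-.507,p[1]+.359)<.022: print(ctrl.close_job())"
```

```text
[ 0.50238846 -0.3512239 ]
the job is handed in; nothing more can be done
None
```

I finished the task and handed it in. The brush was dipped, dabbed in both dishes (the middle one wasn't out) and stood back on its coaster. The narrow dish is nested in the wide one on the cork mat, with the wide one about 10 mm off centre. The judge's result was not shown.

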